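# Hook the tool rail into the slotted stand and lock it down

## Robot

A 6-joint arm with a two-finger parallel gripper is mounted at the origin on a cart in front of the work surface, level with it; the furniture and walls round the work are solid. World frame = base frame: x ahead of the robot, y to its left, z up, the work surface at z = 0. Lengths are in mm, angles in rad, forces in N, time in s.
With the tool pointing down it reaches from about 275 to 850 mm from the base axis. Payload 5.2 kg.
Tool frame: the origin (TCP) lies at the very end of the fingers, on their centre line; the grasp point (between the pads) lies 19 mm behind it; z points along the fingers, x is the direction in which the jaws open and shut, and the axes are right-handed (so a half turn about z gives the same grasp; the last joint's range is limited). The gripper opens to 85 mm and grips with 20 to 120 N. Pads are 22 mm wide; open, the fingers measure 114 mm over their backs; the gripper's body (76 mm by 85 mm) begins 54 mm behind the grasp point. The pads swing forward as they close: fully open they stand 13 mm farther back than shut.
Start: joints at [0.935, 0.259, 1.535, -0, 1.348, -0.203], TCP at [230.657, 499.301, 197.31] pointing down, gripper open.
Joint ranges: [-3.14, 3.14], [-0.91, 2.08], [0.19, 2.58], [-1.22, 4.36], [0.22, 2.71], [-3.12, 3.12]. Speed limits (rad/s): [2.57, 2.57, 3.14, 3.14, 3.14, 3.14].

## Interface

Orientations are given as a unit quaternion [w, x, y, z].
In Python, from bench import state, imaging, sign_off, recognise, silhouettes gives the robot as it stands.
- The arm moves only by the tool jog_arm, never from a script. Its argument "series" is a list of rows, each a list of 7 numbers: the shift along the tool's x, y, z in cm, then the turn, a rotation vector about the tool's x, y, z in rad, then the closure, from 0 (fully open) to 1 (shut). A call has exactly 8 rows; each row is the pose to reach, as a shift and turn from the pose commanded when the call began, along the tool's axes at that moment; what a row does not reach only later rows make up. A row lasts 1/12 s, in which the tool goes at most 41.7 mm and 7.16 degrees, less where a joint would pass 70% of its speed; a pose out of reach is approached as far as the arm can. A call with a gripper value outside its range is refused whole. The fingers move at their own pace and stop on an object; the grip force is fixed at half the most. Time passes only in rows, so rows that repeat a pose let the fingers close, or fill a call up. It gives the time, the measured TCP pose, the force and the opening at its end, in the units of the state.
- state(): the state, without advancing time (a new reading comes with each control period).
- imaging.get_image(name): name is "scene" or "top" or "wrist"; returns a dict with "frame" (384x512x3 uint8, blue, green, red), "fx", "fy", "cx", "cy" (pixels), "k1" (the pictures are not rectified: a ray, as slopes to the right and down, at radius r is drawn at 1 + k1 r^2 times it, then the intrinsics apply), "R" (3x3) and "t" (3): a world point X has camera coordinates R X + t; the wrist camera has in their place "mount" (4x4, takes a point from camera to tool coordinates, whose origin is the TCP and whose axes are the tool frame's). Camera axes: x right, y down, z forward; pixel columns grow to the right and rows downward; lengths in mm; the calibration is good to about 2 mm. A picture is of the moment at which its call begins: read the wrist's pose just before it. There is no depth.
- sign_off(): hands the job in, once; it reports no verdict.
Trained networks look in a picture, given as the dict that the camera call returned (one of the last four; its "shot" number tells which), for a name from the list of things; names that differ only in an ending like _2 or _b are one class to them, and where a whole thing is asked for, a point or a joint stands for the part that bears it (a point fixed in the world has none). Each returns a list of dicts, best first, with "score" (0 to 1); they miss things now and then, are a little off and sometimes report something else, mostly with a low value. They report only what shows in the picture. A call takes as long as a camera call. They do not tell look-alikes from the thing itself.
- recognise(picture, query): "extent" ([left, top, width, height] in pixels, round what is visible of it).
- silhouettes(picture, query): "region" (384x512 bool, what is visible of it) and "extent" ([left, top, width, height] in pixels, round what is visible of it).
The state is a dict: "time_s": time; "joints": joint angles; "qvel": joint speeds; "tau": joint torques, N m; "tool_pos": TCP position; "tcp_rot": TCP orientation; "force": force on the tool from outside, world axes, zero at the start; "moment": the same for the moment, N m; "width": finger opening in mm.
Only numpy, scipy, OpenCV 4.12 (cv2) and the standard library are available. Lean on these libraries where they do the work, as an engineer would, in place of code of your own. Each camera call takes 0.05 s, during which the arm holds its last target.

## Task

Fit the long tool rail to the slotted stand. First move the open tin standing in front of the stand out of the way, keeping it upright on the table; then hook the two tabs on the rail's back through the slots of the two uprights and press the rail down until it is fully home and both spring bolts have snapped out over its ends. Leave the shorter rail, the jars, the mug and the clay where they are.

Things in the scene. Friction and masses are not known exactly. Their poses are not given: they have to be found in the camera images.
- stand: Steel stand fixed to the table. Origin on the table, midway between the uprights, at their front faces; x points to its back, y along the rail, z up. Uprights at y +65 and -65 mm, 34 wide, up to z 112, front plates x 0 to 5, flanges to x 35; open between (|y| under 48) above z 32. Feet x -26 to 86, |y| 50 to 130, 8 high. Bolt housings x -25 to 1, |y| 101 to 125, up to z 58; seat blocks for the ears x -23 to -1, |y| 86 to 100, top z 41.
- slot_l (a point): Centre of the slot in the front face of the stand's +y upright (stand x 0, y 65, z 81 mm). The slot is a vertical hole through the plate, 12 mm wide, from z 61 to z 100 mm.
- slot_r (a point): The same in the -y upright (y -65 mm).
- home (a point): Where the long rail's origin is when fully home: stand x -12, y 0, z 41 mm (rail top then at z 77), rail axes parallel to the stand's. The rail comes to it from the front, about 25 mm higher, then goes down.
- tool_rail: Long rail: loose pale wooden bar 24 mm deep (x), 170 long (y), 36 high, 0.13 to 0.21 kg, standing on its underside. Origin mid underside; +x is its back, with the tabs. Steel ears 22 deep, 6 thick, flush with the underside, stick out 8 mm at each end. Two brass hooks stick out 15 mm from the front at y +55 and -55. The middle (|y| under 45) is plain, to be gripped across the 24 mm.
- tool_rail_tab_l (a point): Lip centre of the rail's +y tab, at rail x 23, y 65, z 17.5 mm. Tab 8 mm wide (y): neck x 12 to 20, z 23 to 33, then a lip x 20 to 26, z 2 to 33 that hooks down behind the plate. It enters the slot while the rail's underside is at height 60 to 67 mm; the rail then goes back till it meets the plates, and down till its ears sit on the seats.
- tool_rail_tab_r (a point): The same for the rail's -y tab (y -65 mm).
- bolt_l (a joint): Spring bolt at the stand's +y end, in m: 0 fully out, 0.010 pushed back. Brass nose reaches in to |y| 88 mm, x -20 to -4, flat underside at z 48.5, bevelled top rising outward to z 65. An ear coming down pushes it back 5 mm, then it springs out above the ear. Takes about 12 to 16 N down on the rail in all; by its own weight the hooked rail stays up on the bolts, underside at z 55 to 61.
- bolt_r (a joint): The same at the stand's -y end.
- tin: Open empty tin, 75 mm diameter, 100 mm high, thin wall, about 0.1 kg, loose; origin at the centre of its underside, z up. It stands 65 to 85 mm in front of the stand's uprights, where the rail and the gripper must go.
- short_rail: The shorter rail, which does not fit this stand: like the long one but 124 mm long (140 over its ears) with tabs at y = +42 and -42 mm. Origin at the middle of its underside. Leave it.
- jar_grey: Closed white jar with a pale grey lid, 50 mm diameter, 72 mm high, origin under its centre. Leave it.
- jar_blue: Closed white jar with a blue lid, 50 mm diameter, 62 mm high, origin under its centre. Leave it.
- mug: White mug, 79 x 114 mm with its handle, 89 mm high, origin at its underside. Leave it.
- clay_block: Grey clay block, 92 x 125 x 57 mm high, origin under its centre. Leave it.
Things that resemble listed ones, but are neither listed nor needed, are in the scene too. Leave any green look-alike of the tin alone.

How it is judged (in metres and radians):
On the way, in this order (a step that is already met when the one before it is completed fails the run):
1. the tin has been moved aside and stands upright on the table (distance of tin from where it was at the start of the episode above 0.04 m and angle between tin's own z axis and vertical below 0.1 rad and height (world z) of tin below 0.015 m), for 0.2 s.
2. both tabs are through the slots, the rail not yet down (x of tool_rail_tab_l in the frame of stand between 0.006 and 0.018 m and y of tool_rail_tab_l in the frame of stand between 0.059 and 0.071 m and x of tool_rail_tab_r in the frame of stand between 0.006 and 0.018 m and y of tool_rail_tab_r in the frame of stand between -0.071 and -0.059 m and z of tool_rail in the frame of stand between 0.048 and 0.072 m), for 0.1 s.
3. the rail is fully down and both bolts are out over its ends (x of tool_rail_tab_l in the frame of stand between 0.006 and 0.018 m and y of tool_rail_tab_l in the frame of stand between 0.059 and 0.071 m and x of tool_rail_tab_r in the frame of stand between 0.006 and 0.018 m and y of tool_rail_tab_r in the frame of stand between -0.071 and -0.059 m and z of tool_rail in the frame of stand between 0.037 and 0.0445 m and value of joint each of bolt_l, bolt_r below 0.003 m), for 0.2 s.
At the end, for the whole second after the job is handed in: Long rail in the stand, both tabs in their slots behind the plates (6 mm sideways), underside 37 to 44.5 mm above the table, upright (0.06 rad), parallel to the stand (0.05 rad); both bolts out within 3 mm; tin upright (0.1 rad) on the table, 40 mm or more from its start; both at rest (all of step 1 and all of step 3 and angle between tool_rail's own z axis and vertical below 0.06 rad and angle between the y axis of tool_rail and the y axis of stand, either way round below 0.05 rad and linear speed of each of tool_rail, tin below 0.02 m/s); the robot touches nothing.
It fails at once if the tin is tipped by more than 0.6 rad (angle between tin's own z axis and vertical above 0.6 rad).
It fails at once if the shorter rail, a jar, the mug or the clay block is moved by more than 30 mm (distance of any of short_rail, jar_grey, jar_blue, mug, clay_block from where it was at the start of the episode above 0.03 m).
It also fails if it takes over 67 s, if anything falls off the work surface, if the arm or the gripper's body presses on something with over 40 N, if the wrist force passes 120 N, or if a joint passes its speed limit or range.

## Working session

There is one attempt and no reset: what is moved stays moved. The work goes in short steps, Python scripts to look and compute and a tool call to move; the robot and the scene stay as the last step left them, time stands still between calls to the robot, and variables do not carry over. Pictures are saved under pics/ and viewed, and the job is handed in when it is done.

Besides the shell and the picture viewer there is one more tool, called after "Emit:" as name(argument=value, ...) on one line, values as JSON. jog_arm: Moves the arm, as the interface text tells. Its arguments: {"type":"object","properties":{"series":{"type":"array"}},"required":["series"]}

```bash
ls -la; mkdir -p pics; cat > look.py <<'E'
from bench import state, imaging, sign_off, recognise, silhouettes
import cv2, numpy as np
E
python3 - <<'E'
from look import *
s=state()
for k,v in s.items(): print(k,v)
for n in ["scene","top","wrist"]:
    p=imaging.get_image(n)
    cv2.imwrite(f"pics/{n}0.png",p["frame"])
    print(n,{k:(np.round(v,3).tolist() if not isinstance(v,(str,dict)) else v) for k,v in p.items() if k!="frame"})
E
```

```text
total 12
drwxr-xr-x  3 agent agent 4096 Dec  7 15:15 .
drwxr-xr-x 23 root  root  4096 Dec  7 15:15 ..
drwxr-xr-x  2 agent agent 4096 Dec  7 15:15 pics
time_s 0.0
joints [ 9.35197749e-01  2.59328697e-01  1.53607803e+00  1.21025345e-05
  1.34799953e+00 -2.02760533e-01]
qvel [-0.00014056  0.00077465 -0.00063765 -0.00060959  0.00050458 -0.00053953]
tau [-1.06455147e-03 -4.46029437e+01 -2.90574646e+01 -7.27877486e-04
  1.18794548e-02 -1.91993212e-05]
tool_pos [230.29767723 498.81963836 196.4844749 ]
tcp_rot [ 3.19205348e-04  8.42451801e-01  5.38770953e-01 -8.48783704e-04]
force [-0.27564098 -0.11667383 -0.18537084]
moment [ 0.00593626 -0.02005913  0.00407025]
width 85.52428912903481
scene {'fx': 443.128, 'fy': 443.128, 'cx': 257.447, 'cy': 192.181, 'k1': -0.114, 'R': [[0.761, -0.649, -0.011], [-0.478, -0.549, -0.686], [0.439, 0.527, -0.728]], 't': [-399.567, 345.483, 888.474], 'shot': 1}
top {'fx': 366.025, 'fy': 366.025, 'cx': 259.388, 'cy': 190.229, 'k1': -0.054, 'R': [[-0.018, -1.0, -0.01], [-0.989, 0.019, -0.146], [0.147, 0.008, -0.989]], 't': [44.785, 597.517, 1043.539], 'shot': 2}
wrist {'fx': 278.212, 'fy': 278.212, 'cx': 255.943, 'cy': 186.12, 'k1': -0.064, 'mount': [[1.0, 0.001, -0.0, -0.482], [-0.001, 0.956, 0.292, -74.551], [0.001, -0.292, 0.956, -176.007], [0.0, 0.0, 0.0, 1.0]], 'shot': 3}
```

View pics/scene0.png

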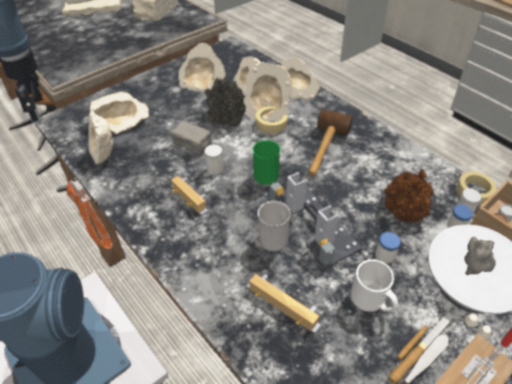

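View pics/top0.png

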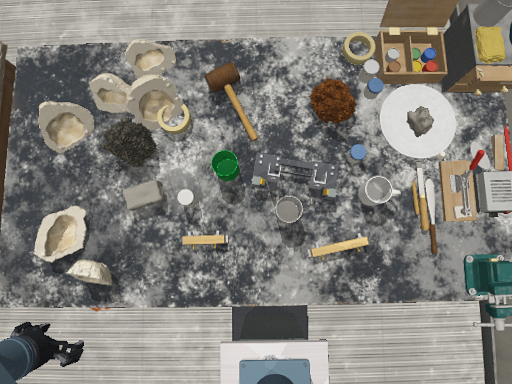

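View pics/wrist0.png

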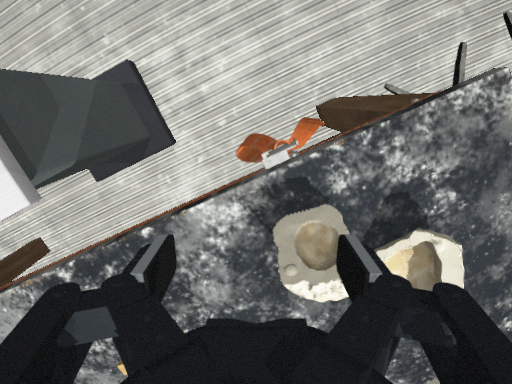

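The top view shows the stand near (293,172), the tin at (288,209), the long rail at (340,246) and the short one at (204,240). The green look-alike is at (225,166). Next I'll measure these.

```bash
cat >> look.py <<'E'
from scipy.spatial.transform import Rotation as Rot
from scipy.optimize import least_squares
def cam(p,s=None):
    """returns R,t world->cam"""
    if "R" in p: return np.array(p["R"]),np.array(p["t"])
    q=s["tcp_rot"]; Rt=Rot.from_quat([q[1],q[2],q[3],q[0]]).as_matrix()
    M=np.array(p["mount"]); Rw=Rt@M[:3,:3]; tw=Rt@M[:3,3]+s["tool_pos"]
    return Rw.T,-Rw.T@tw
def proj(p,X,s=None):
    R,t=cam(p,s); c=np.atleast_2d(X)@R.T+t; n=c[:,:2]/c[:,2:]
    r2=(n**2).sum(1,keepdims=True); n=n*(1+p["k1"]*r2)
    return n*[p["fx"],p["fy"]]+[p["cx"],p["cy"]]
def ray(p,uv,s=None):
    R,t=cam(p,s); K=np.array([[p["fx"],0,p["cx"]],[0,p["fy"],p["cy"]],[0,0,1.]])
    n=cv2.undistortPoints(np.array([[uv]],float),K,np.array([p["k1"],0,0,0.]))[0,0]
    return -R.T@t, R.T@np.array([n[0],n[1],1])
def atz(p,uv,z,s=None):
    o,d=ray(p,uv,s); return o+d*(z-o[2])/d[2]
def tri(views):
    A=0;b=0
    for p,uv,s in views:
        o,d=ray(p,uv,s); d=d/np.linalg.norm(d); P=np.eye(3)-np.outer(d,d); A=A+P;b=b+P@o
    X=np.linalg.solve(A,b); 
    return X
E
python3 - <<'E'
from look import *
import pickle
P={}
for n in ["scene","top"]:
    p=imaging.get_image(n); P[n]=p
    for q in ["stand","tool_rail","tin","short_rail","jar_grey","jar_blue","mug","clay_block"]:
        for r in silhouettes(p,q)[:3]:
            ys,xs=np.nonzero(r["region"]); print(n,q,round(r["score"],2),np.round(r["extent"],1).tolist(),round(xs.mean(),1),round(ys.mean(),1))
pickle.dump(P,open("P.pkl","wb"))
a=P["scene"]["frame"][150:350,150:420]; cv2.imwrite("pics/sc_crop.png",cv2.resize(a,None,fx=2.9,fy=2.9,interpolation=cv2.INTER_CUBIC))
a=P["top"]["frame"][130:270,170:410]; cv2.imwrite("pics/top_crop.png",cv2.resize(a,None,fx=3.3,fy=3.3,interpolation=cv2.INTER_CUBIC))
E
```

```text
scene stand 0.78 [267.0, 172.9, 95.0, 94.8] 316.4 221.4
scene tool_rail 0.61 [248.2, 272.2, 73.2, 60.5] 283.7 302.2
scene tin 0.97 [257.1, 202.5, 35.3, 48.8] 273.5 225.5
scene tin 0.75 [251.4, 142.2, 27.3, 41.4] 265.9 161.4
scene short_rail 0.59 [170.3, 177.1, 37.5, 38.0] 189.2 195.2
scene short_rail 0.53 [269.4, 172.7, 94.3, 94.9] 316.4 221.5
scene jar_grey 0.95 [204.4, 145.2, 21.2, 30.7] 213.7 159.5
scene jar_blue 0.59 [374.1, 229.5, 27.5, 34.9] 387.6 246.9
scene mug 0.86 [353.5, 259.4, 46.0, 54.1] 372.8 285.8
scene clay_block 0.71 [176.9, 123.2, 34.6, 32.0] 191.5 137.4
scene clay_block 0.5 [351.7, 260.5, 46.4, 56.2] 372.8 286.5
top stand 0.59 [249.7, 149.5, 88.8, 50.6] 294.7 174.6
top tool_rail 0.89 [306.2, 232.2, 59.4, 27.0] 337.1 246.4
top tin 0.67 [275.8, 197.0, 25.3, 30.2] 288.4 209.8
top tin 0.59 [209.0, 150.8, 31.4, 31.3] 225.2 165.4
top short_rail 0.6 [180.6, 233.0, 46.9, 12.2] 204.1 239.2
top short_rail 0.32 [251.9, 150.0, 87.4, 50.3] 295.1 174.8
top jar_grey 0.71 [181.9, 189.4, 17.6, 18.7] 187.6 198.2
top jar_blue 0.77 [346.8, 147.4, 20.0, 17.1] 356.0 153.6
top jar_blue 0.4 [357.4, 177.8, 41.8, 28.5] 376.7 190.8
top mug 0.86 [356.6, 178.7, 41.5, 26.5] 376.0 191.3
top mug 0.52 [180.5, 231.2, 44.6, 15.6] 202.8 239.7
top clay_block 0.87 [119.5, 178.0, 47.1, 32.7] 144.1 194.8
```

View pics/sc_crop.png

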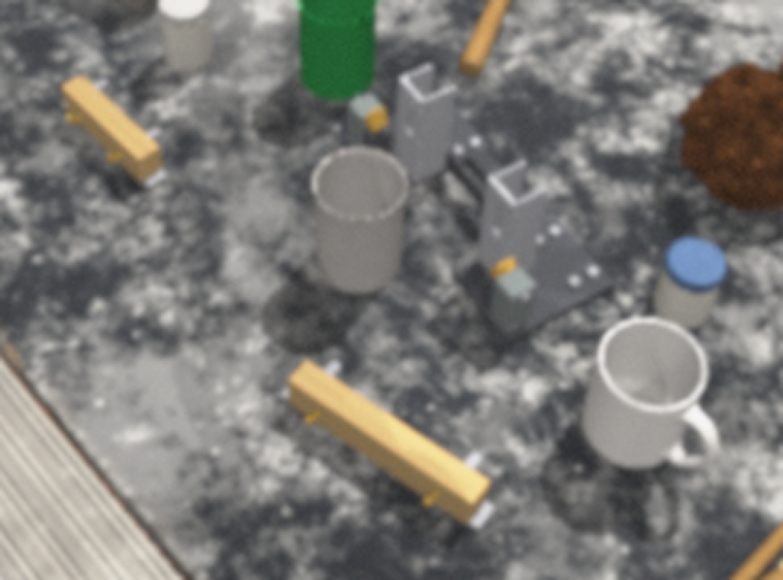

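View pics/top_crop.png

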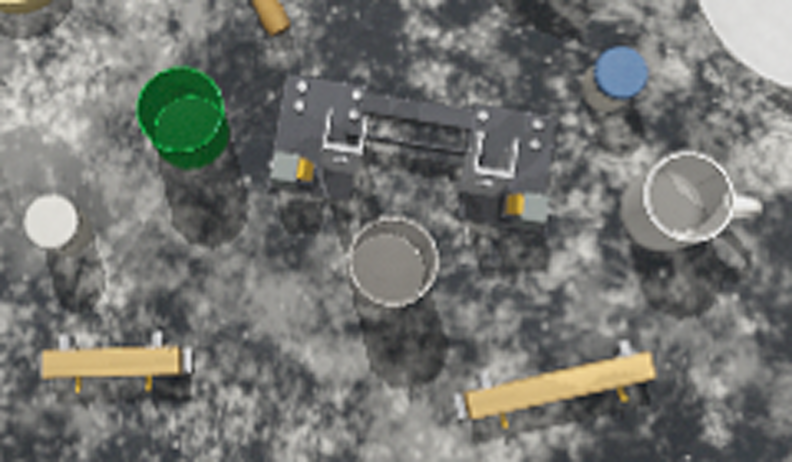

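```bash
cat > fit.py <<'E'
from look import *
import pickle
P=pickle.load(open("P.pkl","rb"))
T=lambda u,v:(170+u/3.3,130+v/3.3)
S=lambda u,v:(150+u/2.9,150+v/2.9)
def place(L,x): 
    c,s=np.cos(x[2]),np.sin(x[2]); L=np.atleast_2d(L).astype(float); z=x[3] if len(x)>3 else 0
    return np.c_[x[0]+c*L[:,0]-s*L[:,1],x[1]+s*L[:,0]+c*L[:,1],L[:,2]+z]
def fit(obs,x0):
    def f(x): return np.concatenate([((proj(P[v],place(L,x))-uv)/1).ravel() for v,L,uv in obs])
    r=least_squares(f,x0,loss="soft_l1"); 
    print(np.round(r.x,3),"rms px",np.sqrt((f(r.x)**2).mean()).round(2)); print(np.round(f(r.x).reshape(-1,2),1).tolist()); return r.x
rail=[("top",(12,85,36),T(467,392)),("top",(-12,85,36),T(470,418)),("top",(12,-85,36),T(652,352)),("top",(-12,-85,36),T(656,376)),
("scene",(12,85,36),S(310,362)),("scene",(-12,85,36),S(290,380)),("scene",(12,-85,36),S(490,487)),("scene",(-12,-85,36),S(467,503))]
stand=[("top",(0,82,112),T(325,148)),("top",(0,48,112),T(363,153)),("top",(0,-48,112),T(476,171)),("top",(0,-82,112),T(514,175)),("top",(35,-82,112),T(519,135)),("top",(35,82,112),T(331,110)),
("scene",(0,82,112),S(400,78)),("scene",(35,82,112),S(430,66)),("scene",(35,48,112),S(455,88)),("scene",(0,-48,112),S(487,173)),("scene",(35,-48,112),S(520,162)),("scene",(35,-82,112),S(545,185))]
if __name__=="__main__":
    xr=fit(rail,[400,-150,.2,0]); xs=fit(stand,[600,-50,-.1,0])
    xr3=fit(rail,[400,-150,.2]); xs3=fit(stand,[600,-50,-.1])
    # tin rim: centre from masks of both views
    for v in ("top","scene"):
        pass
    im={v:P[v]["frame"].copy() for v in P}
    def line(v,a,b,x,c):
        n=8; A=np.linspace(a,b,2); uv=proj(P[v],place(A,x))
        o,k=((170,130),3.3) if v=="top" else ((150,150),2.9)
        q=np.round((uv-o+.5)*k).astype(int); cv2.line(big[v],tuple(map(int,q[0])),tuple(map(int,q[1])),c,1)
    big={"top":cv2.resize(im["top"][130:270,170:410],None,fx=3.3,fy=3.3),"scene":cv2.resize(im["scene"][150:350,150:420],None,fx=2.9,fy=2.9)}
    def box(x,lo,hi,c):
        import itertools
        for v in big:
            for i in range(3):
                for a in itertools.product(*[(lo[j],hi[j]) for j in range(3)]):
                    if a[i]==lo[i]:
                        b=list(a); b[i]=hi[i]; line(v,a,b,x,c)
    box(xr3,(-12,-85,0),(12,85,36),(0,0,255))
    for s in(1,-1): box(xr3,(20,s*65-4,2),(26,s*65+4,33),(255,0,255)); box(xs3,(0,s*65-17,8),(5,s*65+17,112),(0,255,0)); box(xs3,(-25,s*113-12,0),(1,s*113+12,58),(255,255,0)); box(xs3,(-26,s*90-40,0),(86,s*90+40,8),(0,255,255))
    for v in big: cv2.imwrite(f"pics/ov_{v}.png",big[v])
E
python3 fit.py
```

```text
[ 4.27787e+02 -2.00796e+02  1.77000e-01 -4.76500e+00] rms px 0.78
[[-0.5, -0.5], [0.3, -0.3], [-0.5, 0.2], [0.1, 0.9], [-0.5, -0.6], [-0.4, 0.3], [0.2, -0.7], [1.6, 2.0]]
[ 6.16822e+02 -7.17940e+01 -1.69000e-01 -2.00000e-01] rms px 0.74
[[-0.8, 0.2], [-0.3, 0.5], [-0.5, 0.1], [0.0, 0.7], [0.1, 0.6], [-0.8, -0.3], [-0.8, 0.0], [0.6, -1.0], [-0.1, -0.3], [0.5, 1.4], [1.3, -0.7], [1.7, 0.9]]
[ 4.27063e+02 -2.01094e+02  1.79000e-01] rms px 0.88
[[-0.2, -0.2], [0.7, 0.1], [0.0, 0.3], [0.7, 1.1], [-0.7, -1.5], [-0.7, -0.6], [0.3, -1.5], [1.7, 1.2]]
[ 6.16751e+02 -7.18250e+01 -1.69000e-01] rms px 0.74
[[-0.8, 0.3], [-0.3, 0.5], [-0.5, 0.1], [0.1, 0.7], [0.1, 0.7], [-0.7, -0.3], [-0.8, -0.0], [0.6, -1.0], [-0.1, -0.3], [0.5, 1.4], [1.3, -0.8], [1.7, 0.8]]
```

View pics/ov_top.png

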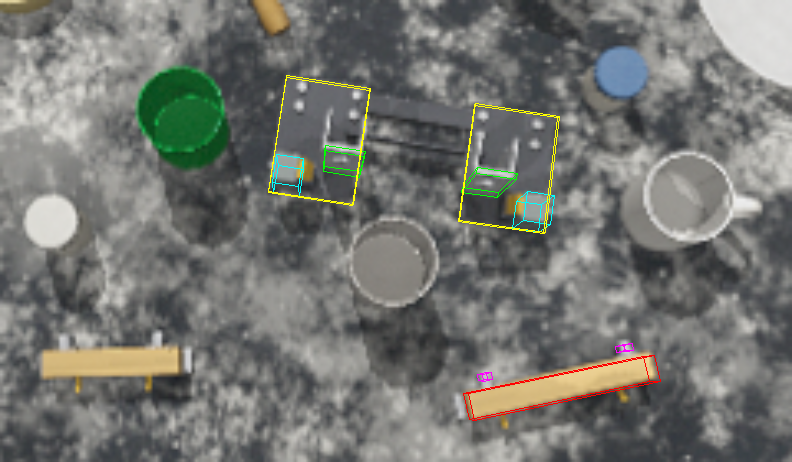

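View pics/ov_scene.png

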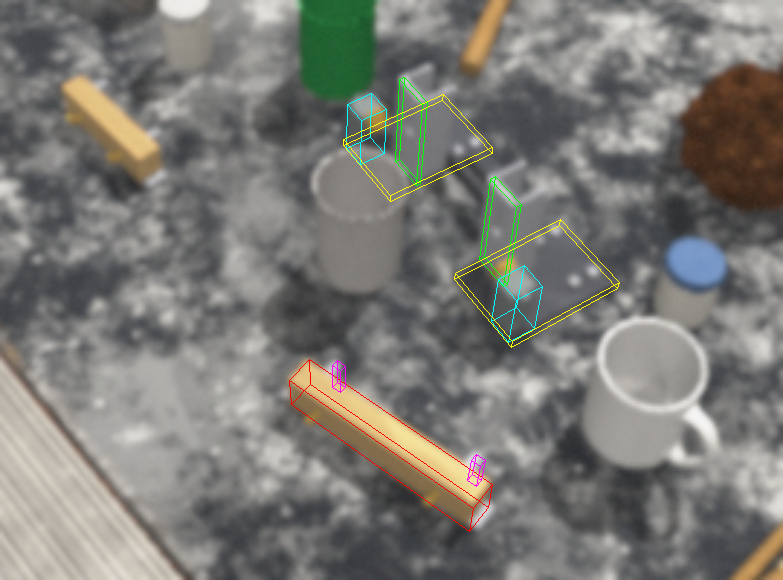

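```bash
python3 - <<'E'
from fit import *
print("tin top", atz(P["top"],T(394,262),100))
# rim ellipse from left/right rim extremes
print("tin scene rim", atz(P["scene"],S(360,188),100))
print("tin tri", tri([(P["top"],T(394,262),None),(P["scene"],S(360,188),None)]))
print("L/R rim top",atz(P["top"],T(349,262),100),atz(P["top"],T(439,262),100))
for n,uv,z in [("short L",T(42,365),36),("short R",T(182,362),36),("jar_grey",T(51,222),72),("jarblue",T(622,72),62),("green",T(181,112),100),("mug",T(686,196),89)]: print(n,np.round(atz(P["top"],uv,z)))
s=state(); q=s["tcp_rot"]; print(Rot.from_quat([q[1],q[2],q[3],q[0]]).as_matrix().round(4))
E
```

```text
tin top [534.20936248 -49.66441728 100.        ]
tin scene rim [531.62872449 -53.50093671 100.        ]
tin tri [534.75642471 -50.09154729  94.55187243]
L/R rim top [534.94080006 -11.55931198 100.        ] [533.46960311 -87.77785549 100.        ]
short L [454. 263.  36.]
short R [454. 137.  36.]
jar_grey [578. 248.  72.]
jarblue [ 705. -263.   62.]
green [668. 130. 100.]
mug [ 587. -305.   89.]
[[ 4.194e-01  9.078e-01  1.000e-04]
 [ 9.078e-01 -4.194e-01  0.000e+00]
 [ 1.000e-04  0.000e+00 -1.000e+00]]
```

```bash
cat >> look.py <<'E'
def Rs(s):
    q=s["tcp_rot"]; return Rot.from_quat([q[1],q[2],q[3],q[0]]).as_matrix()
def goal(x,y,z,yaw,s=None):
    """tool-axis shift (cm) and rotvec from now to tool-down pose with tool x at yaw"""
    s=s or state(); R=Rs(s); d=R.T@(np.array([x,y,z])-s["tool_pos"])/10
    G=np.array([[np.cos(yaw),np.sin(yaw),0],[np.sin(yaw),-np.cos(yaw),0],[0,0,-1]])
    rv=Rot.from_matrix(R.T@G).as_rotvec()
    print("t",round(s["time_s"],2),"shift cm",d.round(2).tolist(),"rv",rv.round(3).tolist(),"F",np.round(s["force"],1).tolist(),"w",round(s["width"],1))
E
python3 -c "
from look import *
goal(534,-51,200,1.402)"
```

```text
t 1.05 shift cm [-37.24, 50.62, -0.27] rv [0.0, -0.0, -0.264] F [0.1, -0.1, 0.1] w 85.3
```

Emit:
jog_arm(series=[[-2.5,3.4,-0.03,0,0,-0.03,0],[-5.5,7.5,-0.06,0,0,-0.06,0],[-8,10.9,-0.1,0,0,-0.09,0],[-10.4,14.2,-0.1,0,0,-0.12,0],[-12.8,17.4,-0.1,0,0,-0.15,0],[-15.2,20.7,-0.2,0,0,-0.18,0],[-17.6,24,-0.2,0,0,-0.21,0],[-20,27.2,-0.2,0,0,-0.264,0]])

```text
time_s: 1.72
tool_pos: [392.3, 205.7, 199.7]
tcp_rot: [0.0, 0.764, 0.646, 0.0]
force: [0.5, -0.3, 0.1]
width: 85.4
```

```bash
python3 -c "
from look import *
goal(534,-51,200,1.402)"
```

```text
t 1.72 shift cm [-22.95, 18.24, -0.02] rv [0.001, -0.0, 0.002] F [0.5, -0.3, 0.1] w 85.4
```

Emit:
jog_arm(series=[[-3.3,2.6,0,0,0,0,0],[-6.6,5.2,0,0,0,0,0],[-9.8,7.8,0,0,0,0,0],[-13.1,10.4,0,0,0,0,0],[-16.4,13,0,0,0,0,0],[-19.7,15.6,0,0,0,0,0],[-22,17.5,0,0,0,0,0],[-22.95,18.25,0,0,0,0,0]])

```text
time_s: 2.38
tool_pos: [534.9, -53.8, 199.1]
tcp_rot: [0.001, 0.765, 0.644, -0.0]
force: [0.7, -0.5, 0.4]
width: 85.3
```

```bash
python3 - <<'E'
from look import *
import pickle
goal(534,-51,200,1.402)
s=state(); p=imaging.get_image("wrist"); pickle.dump((p,s),open("W1.pkl","wb"))
cv2.imwrite("pics/w1.png",cv2.resize(p["frame"],None,fx=1.5,fy=1.5))
for r in silhouettes(p,"tin"): 
    ys,xs=np.nonzero(r["region"]);print(r["score"],r["extent"],xs.mean(),ys.mean())
E
```

```text
t 2.38 shift cm [0.26, -0.14, -0.09] rv [0.001, 0.001, -0.004] F [0.7, -0.5, 0.4] w 85.3
0.94 [227.3, 130.7, 71.9, 81.3] 260.81487306223323 172.36239047405078
```

View pics/w1.png

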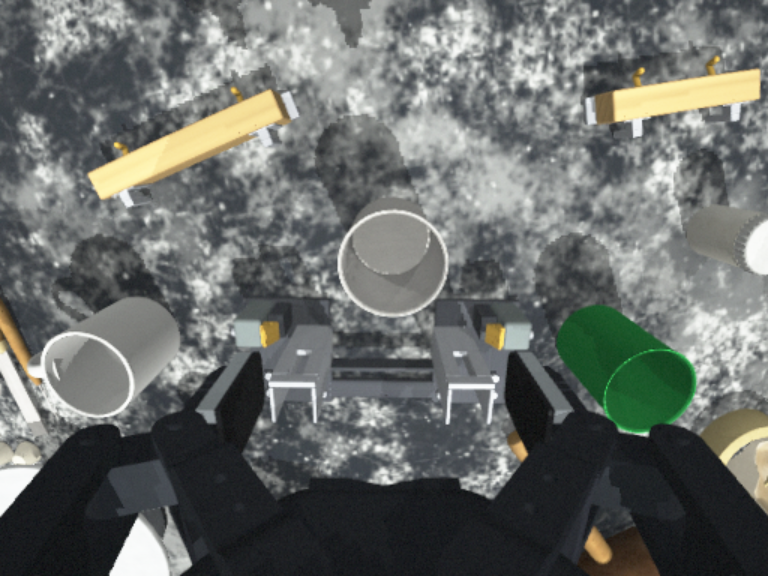

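```bash
python3 - <<'E'
from look import *
import pickle
p,s=pickle.load(open("W1.pkl","rb"))
f=p["frame"]
cv2.imwrite("pics/w1a.png",cv2.resize(f[50:145,50:210],None,fx=5,fy=5,interpolation=cv2.INTER_CUBIC))
cv2.imwrite("pics/w1b.png",cv2.resize(f[180:290,150:360],None,fx=3.8,fy=3.8,interpolation=cv2.INTER_CUBIC))
print(atz(p,(261.3,175.3),100,s))
E
```

```text
[533.63570708 -48.74806434 100.        ]
```

View pics/w1a.png

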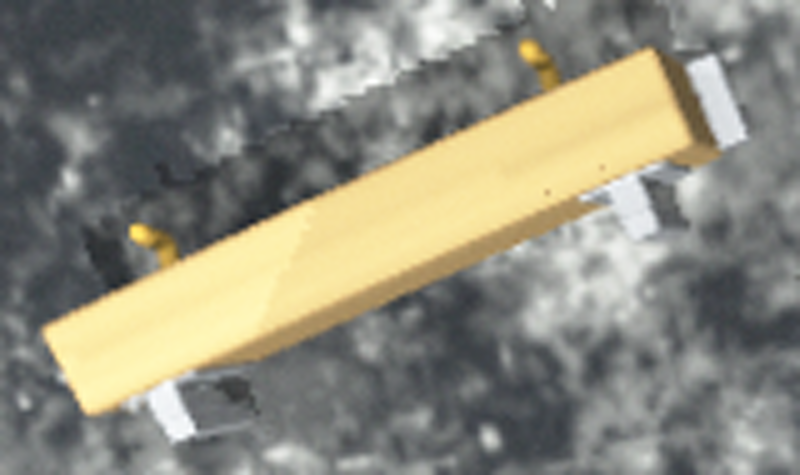

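View pics/w1b.png

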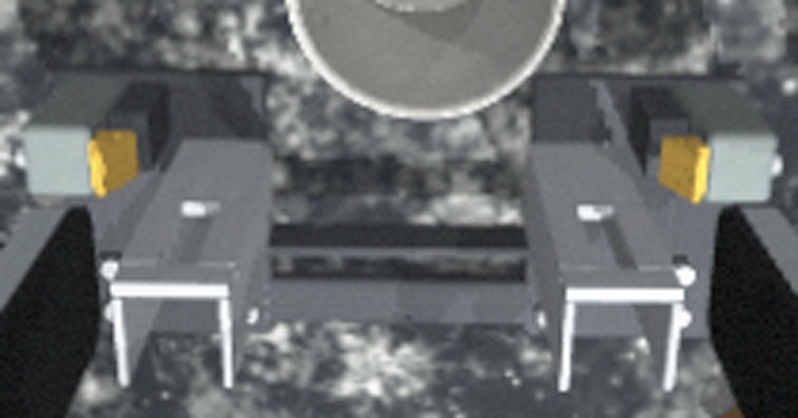

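```bash
cat > fitw.py <<'E'
from look import *
from fit import place, fit, rail, stand, P
import pickle
def fitw(obs,p,s,x0,extra=[],wt=1,freez=True):
    def f(x):
        a=[(proj(p,place(L,x),s)-uv).ravel()*wt for L,uv in obs]+[(proj(P[v],place(L,x))-uv).ravel() for v,L,uv in extra]
        return np.concatenate(a)
    r=least_squares(f,x0,loss="soft_l1"); print(np.round(r.x,3),"rms",np.sqrt((f(r.x)**2).mean()).round(2),np.round(f(r.x)[:2*len(obs)].reshape(-1,2),1).tolist()); return r.x
E
cat > m1.py <<'E'
from fitw import *
p,s=pickle.load(open("W1.pkl","rb"))
B=lambda u,v:(150+u/3.8-.4,180+v/3.8-.4)
A=lambda u,v:(50+u/5-.4,50+v/5-.4)
st=[((0,-82,112),B(112,284)),((0,-48,112),B(230,285)),((0,48,112),B(567,289)),((0,82,112),B(685,289)),
((-25,101,58),B(712,131)),((-25,125,58),B(772,133)),((1,125,58),B(775,198)),((1,101,58),B(708,200)),
((-25,-101,58),B(88,127)),((-25,-125,58),B(25,127)),((1,-125,58),B(28,193)),((1,-101,58),B(90,193))]
ra=[((-12,-85,36),A(42,328)),((12,-85,36),A(90,415)),((-12,85,36),A(653,47)),((12,85,36),A(693,152)),((-11,93,6),A(712,55)),((11,93,6),A(747,138))]
print("wrist only"); fitw(st,p,s,[617,-72,-.17]); fitw(st,p,s,[617,-72,-.17,0]); fitw(ra,p,s,[427,-201,.18]);fitw(ra,p,s,[427,-201,.18,0])
print("all"); fitw(st,p,s,[617,-72,-.17],stand); fitw(ra,p,s,[427,-201,.18],rail)
E
python3 m1.py; python3 -c "
from look import *
goal(534,-49,70,1.402)"
```

```text
wrist only
[ 6.16129e+02 -7.00620e+01 -1.79000e-01] rms 1.08 [[-0.5, -0.6], [-0.2, -0.4], [0.4, -0.7], [0.7, -0.7], [-0.3, 0.1], [3.0, -0.4], [-0.2, 1.5], [-1.3, 1.0], [0.6, -0.1], [-2.0, -0.3], [-0.6, 1.3], [1.8, 1.6]]
[ 6.1643e+02 -7.0116e+01 -1.7900e-01 -6.5600e-01] rms 1.06 [[-0.3, -0.6], [-0.1, -0.4], [0.3, -0.8], [0.5, -0.8], [-0.5, 0.1], [2.8, -0.3], [-0.4, 1.5], [-1.4, 0.9], [0.7, -0.1], [-1.7, -0.3], [-0.4, 1.3], [1.9, 1.5]]
[ 4.27578e+02 -1.99800e+02  1.93000e-01] rms 0.76 [[-1.4, 0.2], [-1.3, 1.0], [-0.1, -0.3], [0.5, -0.8], [0.6, -0.1], [0.7, 0.6]]
[ 4.26954e+02 -2.01437e+02  1.94000e-01 -5.17800e+00] rms 0.34 [[0.1, -0.3], [-0.0, 0.3], [-0.4, 0.0], [0.0, -0.8], [0.2, 0.1], [0.2, 0.6]]
all
[ 6.16259e+02 -7.03500e+01 -1.78000e-01] rms 0.96 [[-0.7, -0.4], [-0.4, -0.2], [0.1, -0.6], [0.4, -0.6], [-0.5, 0.2], [2.8, -0.3], [-0.4, 1.6], [-1.5, 1.0], [0.4, 0.1], [-2.2, -0.2], [-0.8, 1.4], [1.6, 1.7]]
[ 4.27416e+02 -2.00139e+02  1.90000e-01] rms 0.92 [[-1.7, -0.1], [-1.8, 0.7], [-0.3, -0.2], [0.2, -0.6], [0.5, 0.0], [0.5, 0.8]]
t 2.48 shift cm [0.26, -0.01, 12.88] rv [-0.0, 0.0, -0.003] F [-0.4, 1.0, -0.2] w 85.6
```

Emit:
jog_arm(series=[[0.2,0,2,0,0,0,0],[0.2,0,5,0,0,0,0],[0.2,0,8,0,0,0,0],[0.2,0,10.5,0,0,0,0],[0.2,0,12.5,0,0,0,0],[0.2,0,14.2,0,0,0,0],[0.2,0,15.1,0,0,0,0],[0.2,0,15.1,0,0,0,0]])

```text
time_s: 3.15
tool_pos: [531.2, -45.6, 46.6]
tcp_rot: [-0.002, 0.764, 0.645, -0.001]
force: [-0.6, 0.7, 0.1]
width: 85.1
```

Emit:
jog_arm(series=[[0,0,0,0,0,0,0.3],[0,0,0,0,0,0,0.3],[0,0,0,0,0,0,0.3],[0,0,0,0,0,0,0.3],[0,0,0,0,0,0,0.3],[0,0,0,0,0,0,0.3],[0,0,0,0,0,0,0.3],[0,0,0,0,0,0,0.3]])

```text
time_s: 3.82
tool_pos: [534.6, -47.6, 49.7]
tcp_rot: [0.001, 0.764, 0.645, 0.001]
force: [0.2, 0.8, 6.7]
width: 71.8
```

```bash
python3 - <<'E'
from look import *
goal(400,-20,53,1.402)
p=imaging.get_image("wrist")
cv2.imwrite("pics/w2.png",p["frame"])
E
```

```text
t 3.82 shift cm [0.46, -13.74, -0.37] rv [0.003, -0.0, -0.0] F [0.2, 0.8, 6.7] w 71.8
```

View pics/w2.png

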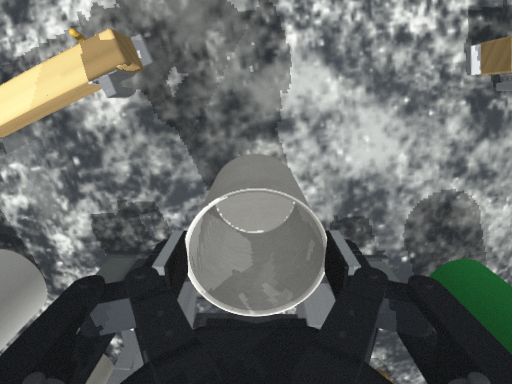

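Emit:
jog_arm(series=[[0,0,-0.7,0,0,0,0.3],[0,0,-1.4,0,0,0,0.3],[0,-1.0,-1.4,0,0,0,0.3],[0,-3.2,-1.4,0,0,0,0.3],[0,-6.0,-1.4,0,0,0,0.3],[0,-9.0,-1.4,0,0,0,0.3],[0,-11.5,-1.4,0,0,0,0.3],[0,-13,-1.4,0,0,0,0.3]])

```text
time_s: 4.53
tool_pos: [400.8, -24.4, 61.7]
tcp_rot: [-0.001, 0.764, 0.645, -0.001]
force: [-0.8, 1.2, 0.0]
width: 71.9
```

Emit:
jog_arm(series=[[0,-0.5,0,0,0,0,0.3],[0,-0.5,0,0,0,0,0.3],[0,-0.5,0.5,0,0,0,0.3],[0,-0.5,1,0,0,0,0.3],[0,-0.5,1.3,0,0,0,0.3],[0,-0.5,1.4,0,0,0,0.3],[0,-0.5,1.4,0,0,0,0.3],[0,-0.5,1.4,0,0,0,0.3]])

```text
time_s: 5.2
tool_pos: [402.3, -25.5, 49.7]
tcp_rot: [0.001, 0.764, 0.645, 0.001]
force: [-3.7, 0.3, 19.5]
width: 71.7
```

```bash
python3 - <<'E'
from look import *
goal(400,-20,48,1.402); print(state()["tool_pos"])
E
```

```text
t 5.2 shift cm [0.51, -0.32, 0.17] rv [0.003, 0.001, 0.0] F [-3.7, 0.3, 19.5] w 71.7
[402.31624005 -25.5487996   49.68489827]
```

Emit:
jog_arm(series=[[0,0,-0.15,0,0,0,0.3],[0,0,-0.15,0,0,0,0.15],[0,0,-0.15,0,0,0,0],[0,0,-0.15,0,0,0,0],[0,0,-0.15,0,0,0,0],[0,0,-0.15,0,0,0,0],[0,0,-0.15,0,0,0,0],[0,0,-0.15,0,0,0,0]])

```text
time_s: 5.87
tool_pos: [400.2, -24.8, 49.7]
tcp_rot: [-0.0, 0.764, 0.645, -0.0]
force: [0.4, 0.0, 0.6]
width: 85.6
```

Emit:
jog_arm(series=[[0,0,-1.5,0,0,0,0],[0,0,-4,0,0,0,0],[0,0,-7,0,0,0,0],[0,0,-10,0,0,0,0],[0,0,-12,0,0,0,0],[0,0,-14,0,0,0,0],[0,0,-15,0,0,0,0],[0,0,-15,0,0,0,0]])

```text
time_s: 6.53
tool_pos: [401.8, -25.4, 202.3]
tcp_rot: [0.002, 0.764, 0.645, 0.001]
force: [0.8, -0.1, 0.9]
width: 85.2
```

```bash
python3 - <<'E'
from look import *
import pickle
goal(427,-200,170,0.19)
p=imaging.get_image("wrist")
cv2.imwrite("pics/w3.png",p["frame"])
p=imaging.get_image("top"); cv2.imwrite("pics/t3.png",p["frame"])
E
```

```text
t 6.53 shift cm [-16.79, 5.4, 3.27] rv [0.005, -0.002, 1.212] F [0.8, -0.1, 0.9] w 85.2
```

View pics/w3.png

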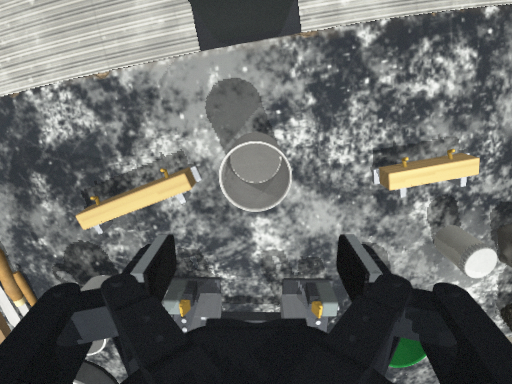

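Emit:
jog_arm(series=[[-1.5,0.5,0.2,0,0,0.08,0],[-3.5,1.1,0.5,0,0,0.19,0],[-5.5,1.8,0.8,0,0,0.3,0],[-7.5,2.4,1.2,0,0,0.41,0],[-9.5,3.1,1.6,0,0,0.52,0],[-11.5,3.7,2,0,0,0.63,0],[-13.5,4.4,2.5,0,0,0.74,0],[-15,4.8,2.9,0,0,0.85,0]])

```text
time_s: 7.3
tool_pos: [421.8, -181.8, 168.8]
tcp_rot: [-0.001, 0.963, 0.27, -0.001]
force: [0.7, -0.4, -0.6]
width: 85.6
```

```bash
python3 - <<'E'
from look import *
goal(427,-200,170,0.19)
E
```

```text
t 7.3 shift cm [-0.5, 1.83, -0.12] rv [-0.002, 0.002, 0.356] F [0.7, -0.4, -0.6] w 85.6
```

Emit:
jog_arm(series=[[-0.2,0.5,-0.1,0,0,0.1,0],[-0.3,1,-0.1,0,0,0.2,0],[-0.4,1.5,-0.1,0,0,0.29,0],[-0.5,1.8,-0.1,0,0,0.35,0],[-0.5,1.8,-0.1,0,0,0.355,0],[-0.5,1.8,-0.1,0,0,0.355,0],[-0.5,1.8,-0.1,0,0,0.355,0],[-0.5,1.8,-0.1,0,0,0.355,0]])

```text
time_s: 7.97
tool_pos: [427.2, -198.2, 171.3]
tcp_rot: [-0.0, 0.995, 0.099, -0.0]
force: [-0.7, -0.3, 0.3]
width: 85.3
```

```bash
python3 - <<'E'
from look import *
import pickle
goal(427,-200,170,0.19)
s=state(); p=imaging.get_image("wrist"); pickle.dump((p,s),open("W4.pkl","wb"))
cv2.imwrite("pics/w4.png",cv2.resize(p["frame"],None,fx=1.5,fy=1.5))
from fit import place
big=cv2.resize(p["frame"],None,fx=1.5,fy=1.5)
E
```

```text
t 7.97 shift cm [-0.06, 0.17, 0.13] rv [-0.001, 0.001, 0.009] F [-0.7, -0.3, 0.3] w 85.3
```

View pics/w4.png

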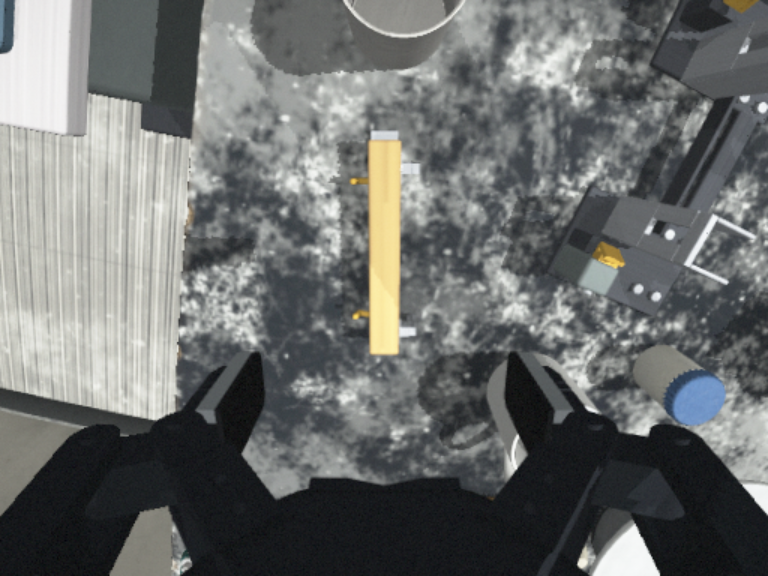

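```bash
python3 - <<'E'
from fitw import *
p,s=pickle.load(open("W4.pkl","rb"))
A=lambda u,v:(u/1.5-.2,v/1.5-.2)
ra=[((-12,85,36),A(369,141)),((12,85,36),A(401,141)),((-12,-85,36),A(371,354)),((12,-85,36),A(399,353))]
fitw(ra,p,s,[427,-201,.18]);x=fitw(ra,p,s,[427,-201,.18,0])
cv2.imwrite("pics/w4z.png",cv2.resize(p["frame"][80:245,215:295],None,fx=3.6,fy=3.6,interpolation=cv2.INTER_CUBIC))
E
```

```text
[ 4.27740e+02 -2.00153e+02  2.00000e-01] rms 0.9 [[-0.6, -0.7], [0.6, -0.7], [-0.3, 1.1], [0.3, 1.8]]
[ 4.27878e+02 -2.00799e+02  2.00000e-01 -5.38100e+00] rms 0.26 [[-0.4, 0.0], [0.3, 0.0], [-0.2, -0.4], [0.2, 0.3]]
```

View pics/w4z.png

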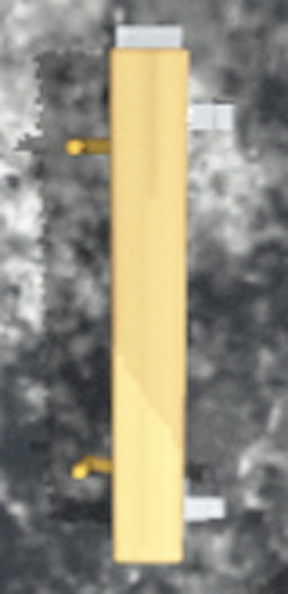

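```bash
python3 - <<'E'
from look import *
goal(427.8,-200.6,9,0.2)
E
```

```text
t 8.02 shift cm [0.0, 0.24, 16.25] rv [-0.0, 0.0, -0.002] F [0.5, 0.4, 0.0] w 85.4
```

Emit:
jog_arm(series=[[0,0.2,3,0,0,0,0],[0,0.2,6,0,0,0,0],[0,0.2,9.5,0,0,0,0],[0,0.2,12,0,0,0,0],[0,0.2,14,0,0,0,0],[0,0.2,15.3,0,0,0,0],[0,0.2,16,0,0,0,0],[0,0.2,16.1,0,0,0,0]])

```text
time_s: 8.68
tool_pos: [427.2, -199.9, 9.7]
tcp_rot: [-0.001, 0.995, 0.099, -0.001]
force: [0.3, 0.3, 0.1]
width: 85.2
```

Emit:
jog_arm(series=[[0,0,0,0,0,0,0.5],[0,0,0,0,0,0,0.9],[0,0,0,0,0,0,0.9],[0,0,0,0,0,0,0.9],[0,0,0,0,0,0,0.9],[0,0,0,0,0,0,0.9],[0,0,0,0,0,0,0.9],[0,0,0,0,0,0,0.9]])

```text
time_s: 9.35
tool_pos: [428.0, -200.7, 10.9]
tcp_rot: [0.0, 0.995, 0.098, 0.0]
force: [-0.2, 0.4, -0.5]
width: 8.5
```

```bash
python3 - <<'E'
from look import *
import pickle
s=state(); print(s["tool_pos"],s["width"],s["force"])
p=imaging.get_image("wrist"); pickle.dump((p,s),open("W5.pkl","wb"))
cv2.imwrite("pics/w5.png",cv2.resize(p["frame"],None,fx=1.5,fy=1.5))
goal(427.8,-200.6,120,0.2)
E
```

```text
[ 428.00222775 -200.7148533    10.94866809] 8.453168940258811 [-0.19237293  0.39769154 -0.53474809]
t 9.4 shift cm [-0.01, -0.01, -10.91] rv [0.0, -0.0, -0.003] F [-0.2, 0.2, 0.1] w 8.5
```

View pics/w5.png

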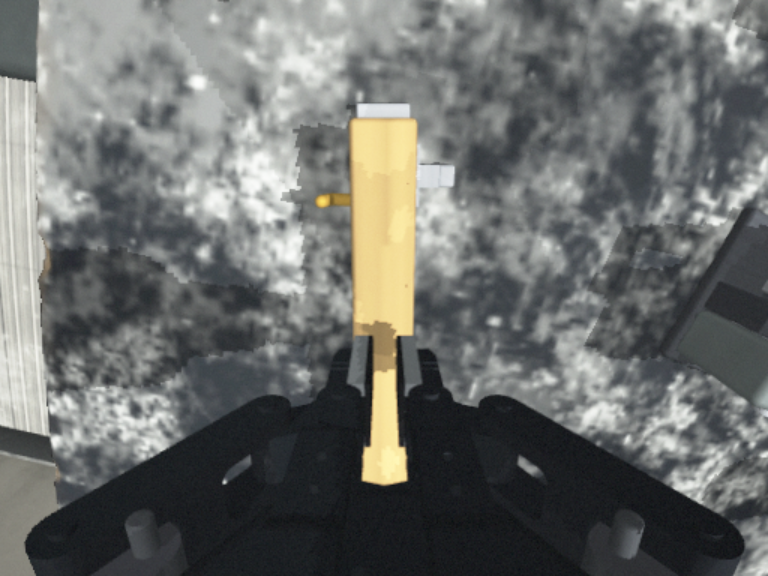

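```bash
python3 - <<'E'
from look import *
import pickle
p,s=pickle.load(open("W5.pkl","rb"))
cv2.imwrite("pics/w5z.png",cv2.resize(p["frame"][190:340,190:325],None,fx=4,fy=4,interpolation=cv2.INTER_CUBIC))
for n in("scene","top"):
    q=imaging.get_image(n); f=q["frame"]
    c=proj(q,[428,-200,30])[0].astype(int); print(c)
    cv2.imwrite(f"pics/{n}5z.png",cv2.resize(f[max(c[1]-65,0):c[1]+65,c[0]-75:c[0]+75],None,fx=4.4,fy=4.4,interpolation=cv2.INTER_CUBIC))
E
```

```text
[283 298]
[339 246]
```

View pics/w5z.png

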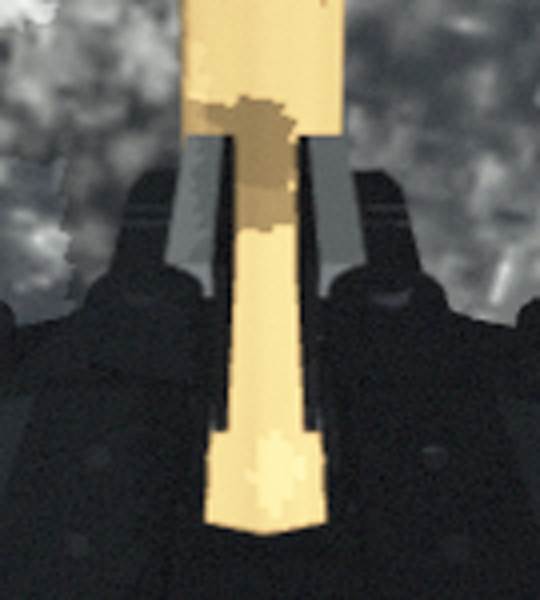

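View pics/scene5z.png

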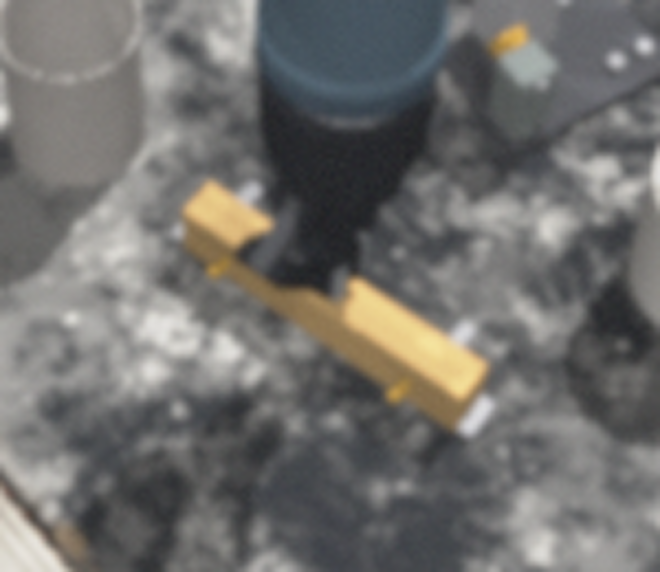

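View pics/top5z.png

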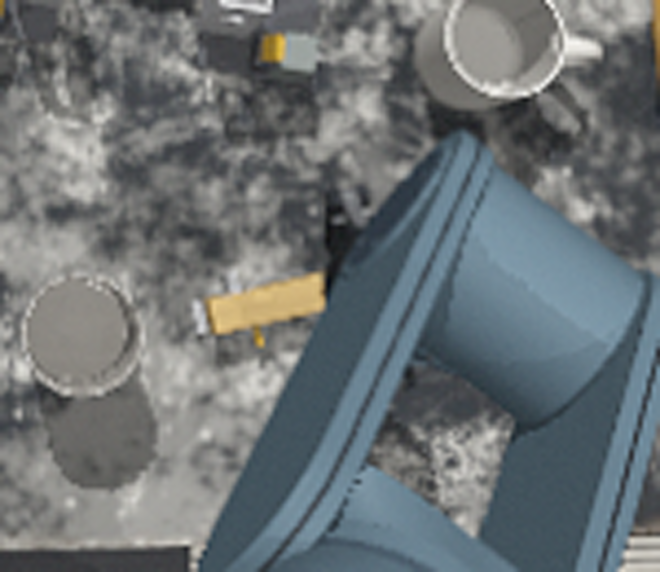

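The reading is 8.5 mm, which is just the commanded closure and not the 24 mm of the rail. Both pictures show the finger pads inside the rail's outline. So this isn't a valid grasp, and I won't build on it. I'll open, check the rail, and close again slowly.

Emit:
jog_arm(series=[[0,0,0,0,0,0,0.85],[0,0,0,0,0,0,0.8],[0,0,0,0,0,0,0.75],[0,0,0,0,0,0,0.7],[0,0,0,0,0,0,0.6],[0,0,0,0,0,0,0.5],[0,0,0,0,0,0,0.4],[0,0,0,0,0,0,0.4]])

```text
time_s: 10.17
tool_pos: [427.9, -200.6, 10.8]
tcp_rot: [0.0, 0.995, 0.098, -0.0]
force: [0.4, 0.5, 0.2]
width: 51.3
```

```bash
python3 - <<'E'
from look import *
import pickle
s=state(); print(s["tool_pos"],s["width"],s["force"])
p=imaging.get_image("wrist"); pickle.dump((p,s),open("W6.pkl","wb"))
cv2.imwrite("pics/w6.png",cv2.resize(p["frame"],None,fx=1.5,fy=1.5))
q=imaging.get_image("scene"); f=q["frame"]; c=(283,298)
cv2.imwrite(f"pics/s6z.png",cv2.resize(f[c[1]-65:c[1]+65,c[0]-75:c[0]+75],None,fx=4.4,fy=4.4,interpolation=cv2.INTER_CUBIC))
E
```

```text
[ 427.9370408  -200.64658159   10.81384406] 51.28275206326071 [0.42628914 0.45404025 0.17349449]
```

View pics/w6.png

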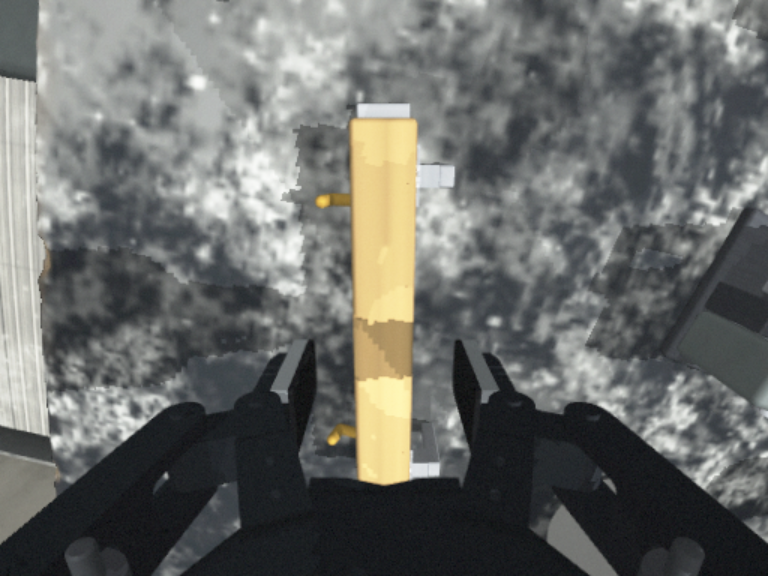

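View pics/s6z.png

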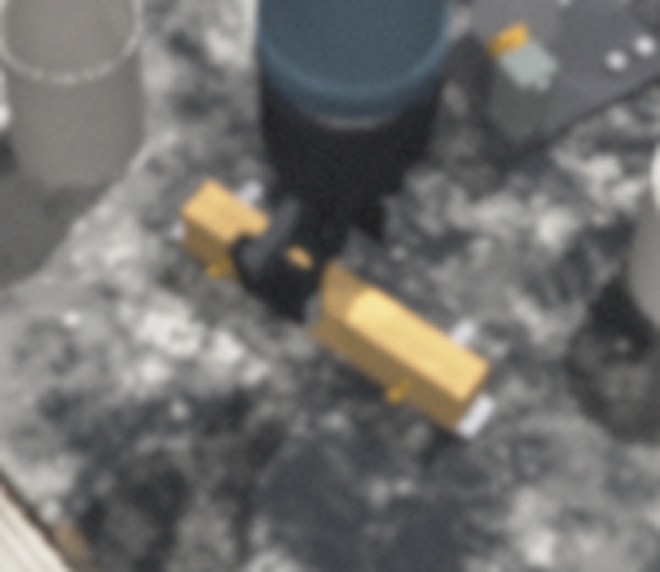

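The rail hasn't moved and is undamaged, with the fingers straddling it at a width of 51 mm. Now I'll close slowly.

Emit:
jog_arm(series=[[0,0,0,0,0,0,0.5],[0,0,0,0,0,0,0.6],[0,0,0,0,0,0,0.65],[0,0,0,0,0,0,0.67],[0,0,0,0,0,0,0.69],[0,0,0,0,0,0,0.71],[0,0,0,0,0,0,0.73],[0,0,0,0,0,0,0.75]])

```text
time_s: 10.93
tool_pos: [427.9, -200.6, 10.8]
tcp_rot: [-0.0, 0.995, 0.098, -0.0]
force: [0.4, 0.9, -0.7]
width: 21.7
```

Emit:
jog_arm(series=[[0,0,0,0,0,0,0.76],[0,0,0,0,0,0,0.77],[0,0,0,0,0,0,0.78],[0,0,0,0,0,0,0.78],[0,0,0,0,0,0,0.78],[0,0,0,0,0,0,0.78],[0,0,0,0,0,0,0.78],[0,0,0,0,0,0,0.78]])

```text
time_s: 11.6
tool_pos: [427.9, -200.6, 10.8]
tcp_rot: [-0.0, 0.995, 0.098, -0.0]
force: [-0.3, -0.6, 0.1]
width: 18.7
```

```bash
python3 - <<'E'
from look import *
s=state(); print(s["tool_pos"],s["width"],s["force"])
p=imaging.get_image("wrist")
cv2.imwrite("pics/w7.png",cv2.resize(p["frame"],None,fx=1.5,fy=1.5))
E
```

```text
[ 427.93951079 -200.64953111   10.80115246] 18.74296266141336 [-0.33395574 -0.58402776  0.12622906]
```

View pics/w7.png

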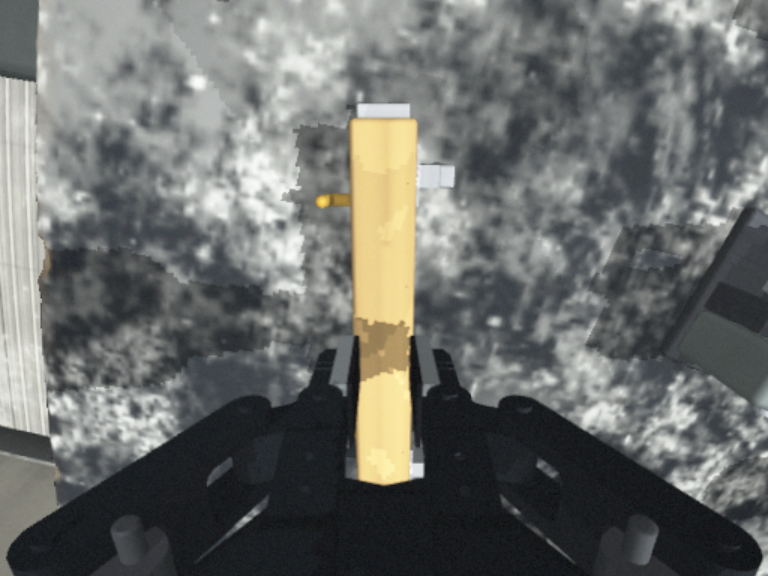

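Emit:
jog_arm(series=[[0,0,0,0,0,0,0.79],[0,0,0,0,0,0,0.8],[0,0,0,0,0,0,0.81],[0,0,0,0,0,0,0.82],[0,0,0,0,0,0,0.83],[0,0,0,0,0,0,0.83],[0,0,0,0,0,0,0.83],[0,0,0,0,0,0,0.83]])

```text
time_s: 12.32
tool_pos: [427.9, -200.6, 10.8]
tcp_rot: [0.0, 0.995, 0.098, -0.0]
force: [-0.5, -0.1, 0.2]
width: 14.6
```

```bash
python3 - <<'E'
from look import *
s=state(); print(s["tool_pos"],s["width"],s["force"],s["moment"])
p=imaging.get_image("wrist")
cv2.imwrite("pics/w8z.png",cv2.resize(p["frame"][190:340,190:325],None,fx=4,fy=4,interpolation=cv2.INTER_CUBIC))
E
```

```text
[ 427.94923692 -200.64262615   10.8172532 ] 14.577360401269049 [-0.49846743 -0.14734967  0.24720911] [ 0.01963972 -0.01550397 -0.02786009]
```

View pics/w8z.png

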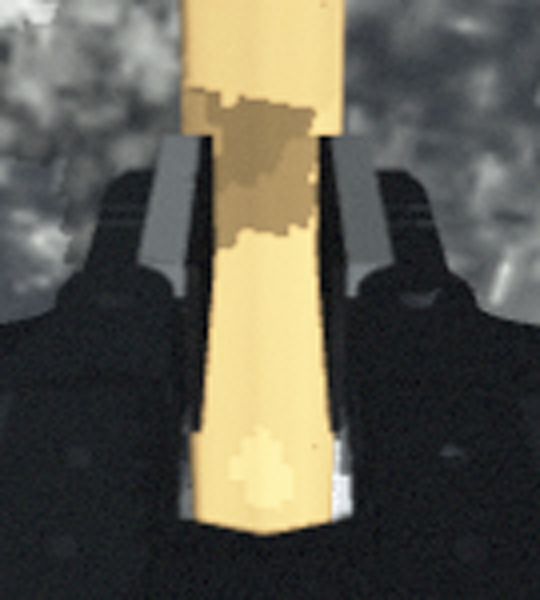

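Width follows the command exactly to 14.6 mm with no force, so the pads go into the wood without any contact. A small lift will show whether the rail comes along at all.

Emit:
jog_arm(series=[[0,0,0,0,0,0,0.9],[0,0,0,0,0,0,0.9],[0,0,0,0,0,0,0.9],[0,0,0,0,0,0,0.9],[0,0,-0.5,0,0,0,0.9],[0,0,-1,0,0,0,0.9],[0,0,-1.5,0,0,0,0.9],[0,0,-1.5,0,0,0,0.9]])

```text
time_s: 13.03
tool_pos: [428.8, -201.3, 27.2]
tcp_rot: [0.001, 0.995, 0.098, 0.001]
force: [0.9, -0.3, -0.2]
width: 8.4
```

```bash
python3 - <<'E'
from look import *
import pickle
s=state(); print(s["tool_pos"],s["width"],s["force"],s["moment"])
p=imaging.get_image("wrist"); pickle.dump((p,s),open("W9.pkl","wb"))
cv2.imwrite("pics/w9.png",cv2.resize(p["frame"],None,fx=1.5,fy=1.5))
E
```

```text
[ 428.79561921 -201.28783337   27.16095415] 8.434837615333057 [ 0.8677189  -0.28911557 -0.15621935] [-0.03308018 -0.03756835  0.00422067]
```

View pics/w9.png

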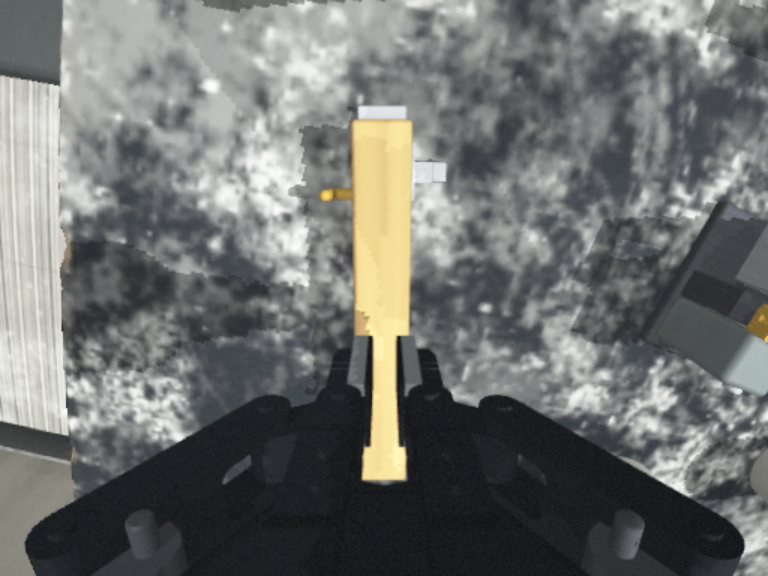

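The rail stayed on the table. In the image it got smaller as the arm rose, so the fingers pass through its middle. I'll check whether this is only local, first at rail y ≈ +32.

Emit:
jog_arm(series=[[0,0,0,0,0,0,0.7],[0,0,0,0,0,0,0.5],[0,0,0,0,0,0,0.45],[0,-1,0.5,0,0,0,0.45],[0,-2.2,1.2,0,0,0,0.45],[0,-3.2,1.5,0,0,0,0.6],[0,-3.2,1.5,0,0,0,0.7],[0,-3.2,1.5,0,0,0,0.75]])

```text
time_s: 13.75
tool_pos: [421.0, -167.9, 10.3]
tcp_rot: [-0.001, 0.995, 0.099, -0.001]
force: [0.9, -0.6, -0.2]
width: 21.4
```

Emit:
jog_arm(series=[[0,0,0,0,0,0,0.78],[0,0,0,0,0,0,0.8],[0,0,0,0,0,0,0.82],[0,0,0,0,0,0,0.84],[0,0,0,0,0,0,0.86],[0,0,0,0,0,0,0.86],[0,0,0,0,0,0,0.86],[0,0,0,0,0,0,0.86]])

```text
time_s: 14.42
tool_pos: [421.7, -169.4, 10.8]
tcp_rot: [0.0, 0.995, 0.098, 0.0]
force: [-0.8, -0.7, -0.5]
width: 12.0
```

Still no contact at y ≈ +32. Next try the steel and brass parts near y ≈ +60 (hook and tab, about 53 mm across).

Emit:
jog_arm(series=[[0,0,0,0,0,0,0.5],[0,0,0,0,0,0,0.2],[0,0,0,0,0,0,0.1],[0,0,0,0,0,0,0.1],[0,-1,0,0,0,0,0.1],[0,-2.2,0,0,0,0,0.1],[0,-2.8,0,0,0,0,0.1],[0,-2.8,0,0,0,0,0.2]])

```text
time_s: 15.08
tool_pos: [415.0, -139.5, 10.6]
tcp_rot: [-0.001, 0.995, 0.099, -0.001]
force: [0.5, 0.0, -0.4]
width: 68.8
```

Emit:
jog_arm(series=[[0,0,0,0,0,0,0.3],[0,0,0,0,0,0,0.35],[0,0,0,0,0,0,0.4],[0,0,0,0,0,0,0.43],[0,0,0,0,0,0,0.46],[0,0,0,0,0,0,0.5],[0,0,0,0,0,0,0.5],[0,0,0,0,0,0,0.5]])

```text
time_s: 15.75
tool_pos: [416.2, -141.9, 10.8]
tcp_rot: [-0.0, 0.995, 0.098, -0.0]
force: [0.0, -0.4, -0.7]
width: 42.5
```

```bash
python3 - <<'E'
from look import *
s=state(); print(s["time_s"],s["tool_pos"],s["width"],s["force"],s["moment"])
p=imaging.get_image("wrist")
cv2.imwrite("pics/w10.png",cv2.resize(p["frame"],None,fx=1.5,fy=1.5))
E
```

```text
15.75 [ 416.19832839 -141.9033252    10.78321091] 42.5461375271124 [ 0.02826173 -0.42141245 -0.69992945] [-0.01946303  0.03908342  0.02326876]
```

View pics/w10.png

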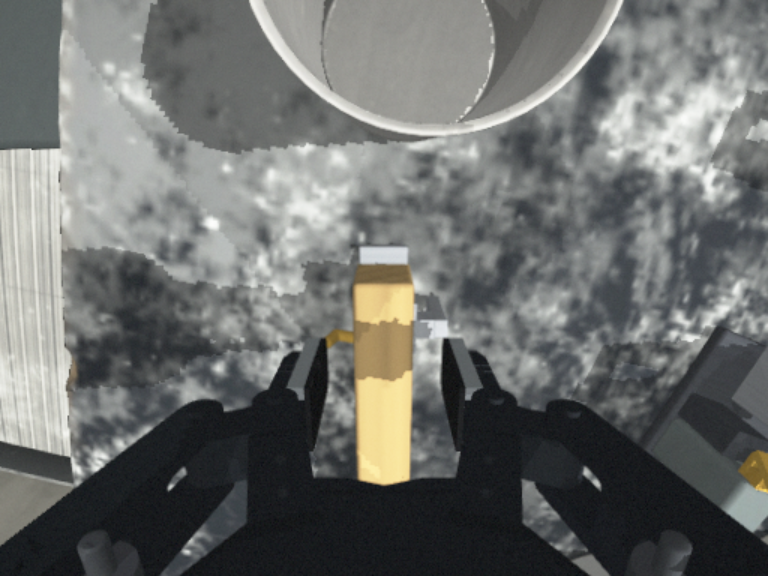

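Emit:
jog_arm(series=[[0,0,0,0,0,0,0.6],[0,0,0,0,0,0,0.7],[0,0,0,0,0,0,0.8],[0,0,0,0,0,0,0.9],[0,0,0,0,0,0,0.95],[0,0,0,0,0,0,0.95],[0,0,0,0,0,0,0.95],[0,0,0,0,0,0,0.95]])

```text
time_s: 16.47
tool_pos: [416.2, -141.8, 10.8]
tcp_rot: [0.0, 0.995, 0.098, 0.0]
force: [0.0, 0.6, 0.5]
width: 4.0
```

Emit:
jog_arm(series=[[0.3,0,0,0,0,0,0.95],[0.6,0,0,0,0,0,0.95],[0.9,0,0,0,0,0,0.95],[1.2,0,0,0,0,0,0.95],[1.6,0,0,0,0,0,0.95],[2,0,0,0,0,0,0.95],[2.4,0,0,0,0,0,0.95],[2.4,0,0,0,0,0,0.95]])

```text
time_s: 17.13
tool_pos: [440.8, -137.2, 10.9]
tcp_rot: [0.0, 0.995, 0.099, 0.0]
force: [-0.6, -0.6, 0.7]
width: 4.6
```

```bash
python3 - <<'E'
from look import *
s=state(); print(s["time_s"],s["tool_pos"],s["width"],s["force"],s["moment"])
p=imaging.get_image("wrist")
cv2.imwrite("pics/w11.png",cv2.resize(p["frame"],None,fx=1.5,fy=1.5))
E
```

```text
17.1333 [ 440.75179135 -137.17190905   10.88557348] 4.624411614054168 [-0.63148161 -0.5969155   0.70693498] [0.0241447  0.05502093 0.01973505]
```

View pics/w11.png

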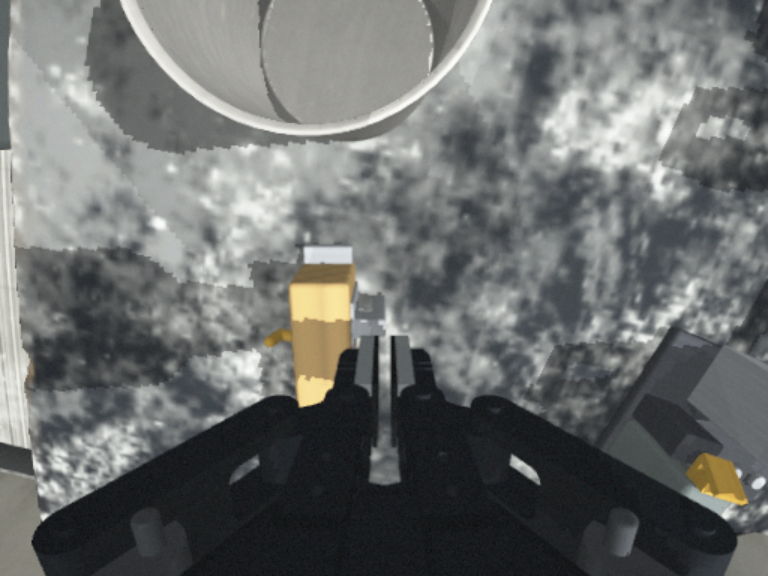

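The shut fingers were dragged out straight through wood, hook and tab, with no force, and the rail didn't move. One last proper retry: the middle of the rail again, as low as possible (TCP about 3 mm) and closing slowly.

Emit:
jog_arm(series=[[0,0,-2,0,0,0,0.7],[0,0,-5,0,0,0,0.5],[-0.8,1.5,-6,0,0,0,0.4],[-1.6,3.5,-6,0,0,0,0.4],[-2.4,5.5,-6,0,0,0,0.4],[-2.4,6,-4,0,0,0,0.4],[-2.4,6,-1.5,0,0,0,0.4],[-2.4,6,0.3,0,0,0,0.4]])

```text
time_s: 17.85
tool_pos: [427.5, -201.2, 6.8]
tcp_rot: [0.0, 0.995, 0.098, 0.0]
force: [-0.8, -0.0, -0.6]
width: 50.7
```

Emit:
jog_arm(series=[[0,0,0.3,0,0,0,0.45],[0,0,0.3,0,0,0,0.55],[0,0,0.3,0,0,0,0.6],[0,0,0.3,0,0,0,0.65],[0,0,0.3,0,0,0,0.7],[0,0,0.3,0,0,0,0.75],[0,0,0.3,0,0,0,0.8],[0,0,0.3,0,0,0,0.85]])

```text
time_s: 18.52
tool_pos: [428.2, -200.8, 5.3]
tcp_rot: [0.0, 0.995, 0.098, 0.0]
force: [0.6, 0.6, -0.4]
width: 12.9
```

Emit:
jog_arm(series=[[0,0,0,0,0,0,0.9],[0,0,0,0,0,0,0.95],[0,0,0,0,0,0,0.95],[0,0,0,0,0,0,0.95],[0,0,-1,0,0,0,0.95],[0,0,-2.5,0,0,0,0.95],[0,0,-4,0,0,0,0.95],[0,0,-4,0,0,0,0.95]])

```text
time_s: 19.18
tool_pos: [429.5, -201.9, 47.1]
tcp_rot: [0.002, 0.995, 0.098, 0.002]
force: [0.1, -0.5, 0.1]
width: 4.1
```

```bash
python3 - <<'E'
from look import *
s=state(); print(s["time_s"],s["tool_pos"],s["width"],s["force"],s["moment"])
p=imaging.get_image("wrist")
cv2.imwrite("pics/w12.png",cv2.resize(p["frame"],None,fx=1.5,fy=1.5))
E
```

```text
19.1833 [ 429.53025862 -201.86080776   47.05169728] 4.070974471470681 [ 0.08325638 -0.5486392   0.11806098] [-0.06257     0.04039192 -0.00950293]
```

View pics/w12.png

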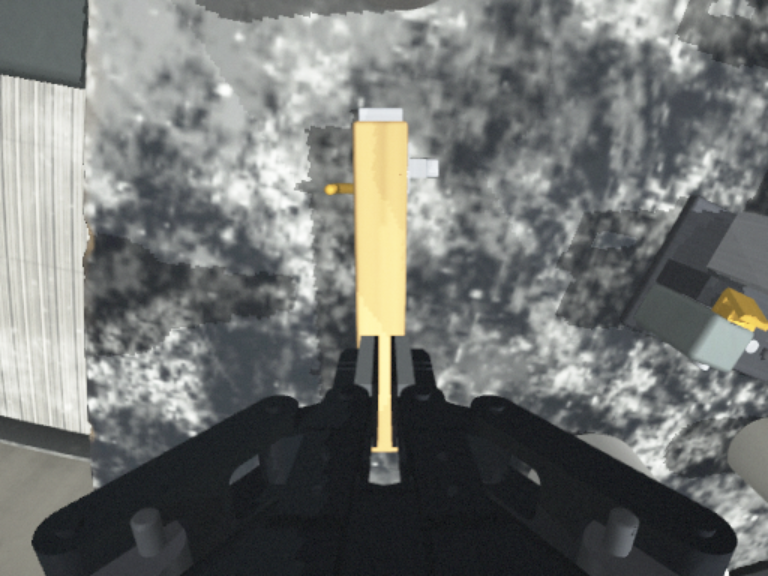

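```bash
python3 - <<'E'
from fitw import *
q=imaging.get_image("scene"); f=q["frame"]; c=(283,298)
cv2.imwrite("pics/s12z.png",cv2.resize(f[c[1]-65:c[1]+65,c[0]-75:c[0]+75],None,fx=4.4,fy=4.4,interpolation=cv2.INTER_CUBIC))
s=state(); p=imaging.get_image("wrist")
A=lambda u,v:(u/1.5-.2,v/1.5-.2)
print(fitw([((-12,85,36),A(355,122)),((12,85,36),A(408,122))],p,s,[427.8,-200.6,.2,0]))
print(proj(p,place([[-12,85,36],[12,85,36],[-11,93,6]],[427.8,-200.6,.198]),s)*1.5)
for r in recognise(p,"tool_rail")+recognise(q,"tool_rail"): print(r)
E
```

```text
[ 4.26191e+02 -1.98716e+02  1.98000e-01 -1.49550e+01] rms 0.0 [[-0.0, -0.0], [0.0, -0.0]]
[ 4.26190515e+02 -1.98715995e+02  1.97640390e-01 -1.49548045e+01]
[[355.2066741  124.63947928]
 [412.39704065 124.63541033]
 [361.0694371  111.21947631]]
{'extent': [222.6, 71.2, 74.1, 232.6], 'score': 0.59}
{'extent': [248.3, 273.2, 76.0, 59.5], 'score': 0.6}
```

View pics/s12z.png

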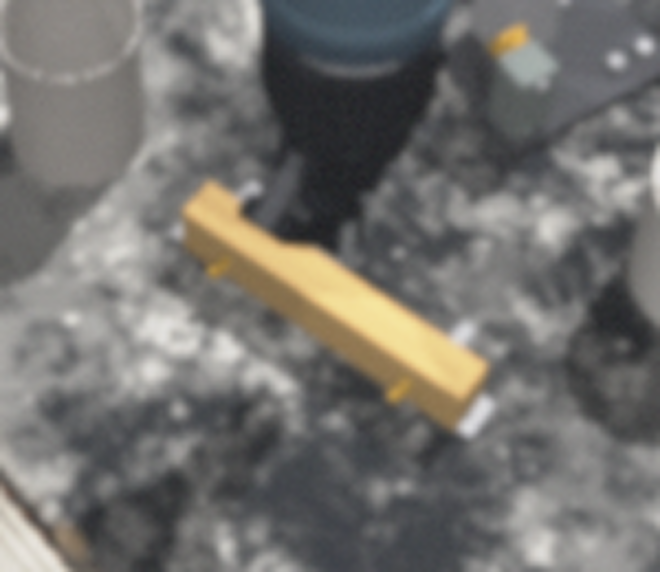

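```bash
python3 - <<'E'
from fitw import *
s=state(); R=Rs(s)
q=P["scene"]
for L in [(0,0,0),(0,11,0),(0,-11,0),(0,0,-19),(0,0,-73),(0,38,-73),(0,-38,-73)]:
    X=s["tool_pos"]+R@np.array(L,float); print(L,X.round(1),((proj(q,X)[0]-[208,233])*4.4).round(0))
x=[427.8,-200.6,.198]
for L in [(0,0,36),(12,0,36),(-12,0,36),(12,85,36),(12,-85,36),(12,20,36),(12,-20,36)]: print(L,((proj(q,place(L,x))[0]-[208,233])*4.4).round(0))
E
```

```text
(0, 0, 0) [ 427.3 -200.1   43.9] [331. 276.]
(0, 11, 0) [ 429.5 -210.9   43.9] [349. 289.]
(0, -11, 0) [ 425.1 -189.4   43.9] [313. 264.]
(0, 0, -19) [ 427.3 -200.2   62.9] [332. 256.]
(0, 0, -73) [ 427.4 -200.2  116.9] [336. 195.]
(0, 38, -73) [ 434.8 -237.5  116.9] [405. 239.]
(0, -38, -73) [ 420. -163.  117.] [270. 152.]
(0, 0, 36) [332. 285.]
(12, 0, 36) [346. 268.]
(-12, 0, 36) [317. 302.]
(12, 85, 36) [210. 178.]
(12, -85, 36) [491. 363.]
(12, 20, 36) [313. 246.]
(12, -20, 36) [379. 289.]
```

I had this wrong. The TCP should project to (331,276) in the scene crop, but the visible fingertips end near (310,245). In the wrist view the open tips are 168 px apart, so they sit about 141 mm from the camera instead of 177 mm. The real fingertips are therefore about 35 mm above the stated TCP, and every "grasp" so far closed in the air just above the rail. I'll check that figure, then grip with the TCP 35 mm lower.

Emit:
jog_arm(series=[[0,0,0,0,0,0,0.8],[0,0,0,0,0,0,0.6],[0,0,0,0,0,0,0.4],[0,0,0,0,0,0,0.4],[0,0,0,0,0,0,0.4],[0,0,1,0,0,0,0.4],[0,0,2.5,0,0,0,0.4],[0,0,3.3,0,0,0,0.4]])

```text
time_s: 20.1
tool_pos: [427.6, -200.4, 10.9]
tcp_rot: [-0.0, 0.995, 0.098, -0.0]
force: [0.3, -0.7, 0.5]
width: 51.1
```

Emit:
jog_arm(series=[[0,0,0.5,0,0,0,0.4],[0,0,1,0,0,0,0.4],[0,0,1.5,0,0,0,0.4],[0,0,2,0,0,0,0.4],[0,0,2.5,0,0,0,0.4],[0,0,3,0,0,0,0.4],[0,0,3.3,0,0,0,0.4],[0,0,3.3,0,0,0,0.4]])

```text
time_s: 20.77
tool_pos: [427.5, -200.4, -21.8]
tcp_rot: [-0.0, 0.995, 0.098, -0.0]
force: [-0.1, 0.5, 0.1]
width: 51.7
```

```bash
python3 - <<'E'
from look import *
s=state(); print(s["time_s"],s["tool_pos"],s["width"],s["force"],s["moment"])
p=imaging.get_image("wrist")
cv2.imwrite("pics/w13.png",cv2.resize(p["frame"],None,fx=1.5,fy=1.5))
E
```

```text
20.7667 [ 427.53618792 -200.36257473  -21.84494641] 51.72717626831033 [-0.07857025  0.4592877   0.07084727] [ 0.00846202 -0.02271918 -0.05033703]
```

View pics/w13.png

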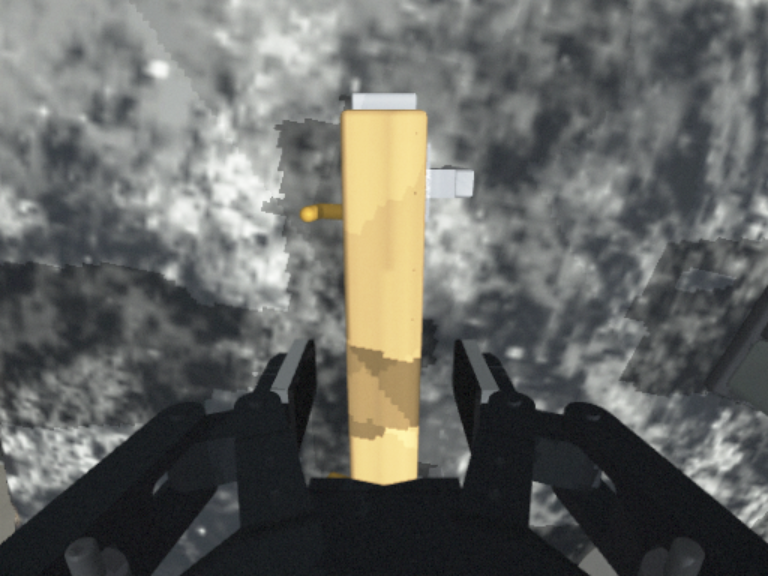

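The TCP now reads −22 mm with no table contact, which confirms the offset. I'll lower a little and close.

Emit:
jog_arm(series=[[0,0,0.2,0,0,0,0.4],[0,0,0.4,0,0,0,0.5],[0,0,0.4,0,0,0,0.6],[0,0,0.4,0,0,0,0.7],[0,0,0.4,0,0,0,0.8],[0,0,0.4,0,0,0,0.9],[0,0,0.4,0,0,0,0.95],[0,0,0.4,0,0,0,0.95]])

```text
time_s: 21.48
tool_pos: [428.1, -200.7, -25.0]
tcp_rot: [0.0, 0.995, 0.098, 0.0]
force: [-0.3, 0.3, 2.6]
width: 23.4
```

```bash
python3 - <<'E'
from look import *
s=state(); print(s["time_s"],s["tool_pos"],s["width"],s["force"],s["moment"])
p=imaging.get_image("wrist")
cv2.imwrite("pics/w14.png",cv2.resize(p["frame"],None,fx=1.5,fy=1.5))
E
```

```text
21.4833 [ 428.0945082  -200.74965247  -24.97312002] 23.352132507490566 [-0.31342645  0.31970686  2.64732639] [ 0.01705326  0.02702161 -0.0124949 ]
```

View pics/w14.png

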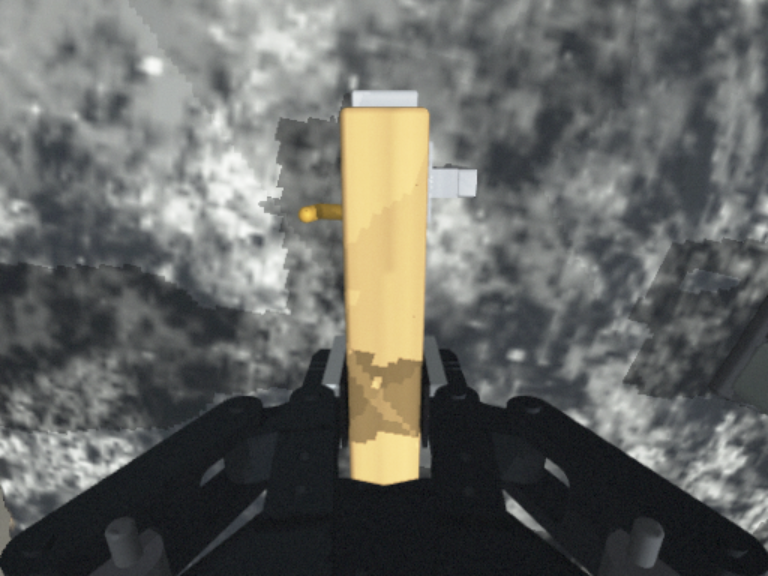

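Now it's gripped, at a width of 23.4 mm. Lift it and head for the stand.

Emit:
jog_arm(series=[[0,0,-0.5,0,0,0,0.95],[0,0,-1.5,0,0,0,0.95],[0,0,-3,0,0,0,0.95],[0,0,-5,0,0,0,0.95],[0,0,-7,0,0,0,0.95],[0,0,-8.8,0,0,0,0.95],[0,0,-10,0,0,0,0.95],[0,0,-10,0,0,0,0.95]])

```text
time_s: 22.2
tool_pos: [429.4, -201.7, 77.3]
tcp_rot: [0.002, 0.995, 0.098, 0.002]
force: [0.0, -0.7, -2.0]
width: 22.9
```

```bash
python3 - <<'E'
from look import *
p=imaging.get_image("wrist")
cv2.imwrite("pics/w15.png",p["frame"])
goal(547.3,-57.8,75,-0.178)
E
```

```text
t 22.25 shift cm [14.44, -11.74, 0.09] rv [0.002, -0.002, 0.375] F [-0.2, 0.4, -2.0] w 23.0
```

View pics/w15.png

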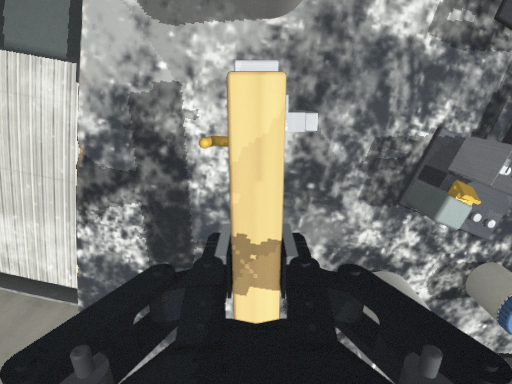

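The rail is lifted and moves with the gripper; the force is about −2 N, which fits its weight. Moving to the front of the stand.

Emit:
jog_arm(series=[[1,-0.8,0,0,0,0.03,0.95],[3,-2.4,0,0,0,0.08,0.95],[5.2,-4.2,0,0,0,0.14,0.95],[7.4,-6,0,0,0,0.2,0.95],[9.6,-7.8,0,0,0,0.26,0.95],[11.8,-9.6,0,0,0,0.32,0.95],[13.6,-11,0,0,0,0.36,0.95],[14.3,-11.6,0,0,0,0.375,0.95]])

```text
time_s: 22.92
tool_pos: [546.2, -56.2, 73.2]
tcp_rot: [-0.001, 0.996, -0.089, -0.001]
force: [-0.2, -0.8, -1.5]
width: 23.2
```

Emit:
jog_arm(series=[[0,0,0,0,0,0,0.95],[0,0,0,0,0,0,0.95],[0,0,0,0,0,0,0.95],[0,0,0,0,0,0,0.95],[0,0,0,0,0,0,0.95],[0,0,0,0,0,0,0.95],[0,0,0,0,0,0,0.95],[0,0,0,0,0,0,0.95]])

```text
time_s: 23.58
tool_pos: [545.4, -59.3, 75.0]
tcp_rot: [0.0, 0.996, -0.089, 0.0]
force: [-0.1, -0.2, -1.9]
width: 23.0
```

```bash
python3 - <<'E'
from look import *
import pickle
s=state(); p=imaging.get_image("wrist"); pickle.dump((p,s),open("W16.pkl","wb"))
cv2.imwrite("pics/w16.png",cv2.resize(p["frame"],None,fx=1.5,fy=1.5))
goal(547.3,-57.8,45,-0.178); print(s["tool_pos"])
q=imaging.get_image("scene"); pickle.dump(q,open("S16.pkl","wb"))
f=q["frame"]; cv2.imwrite("pics/s16.png",cv2.resize(f[150:300,220:400],None,fx=4,fy=4,interpolation=cv2.INTER_CUBIC))
E
```

```text
t 23.63 shift cm [0.16, -0.17, 2.99] rv [0.0, -0.0, -0.0] F [-0.1, -0.4, -1.2] w 22.8
[545.41458444 -59.3035144   74.96362683]
```

View pics/w16.png

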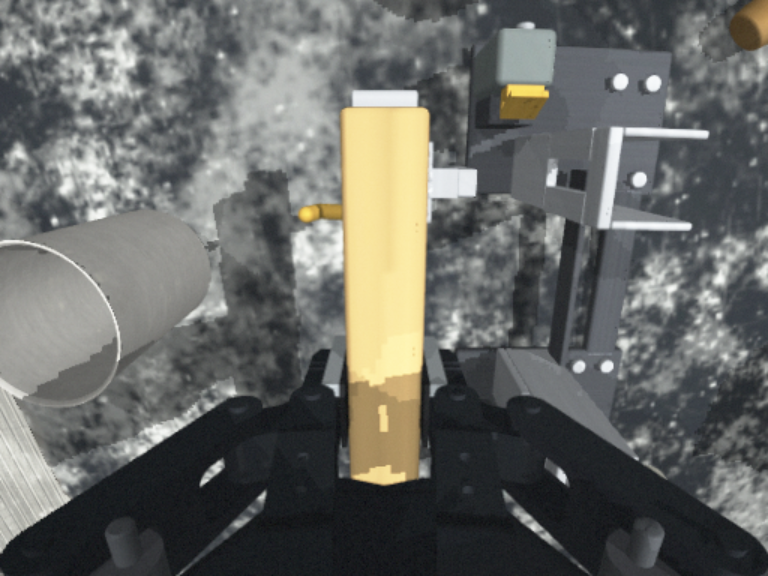

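View pics/s16.png

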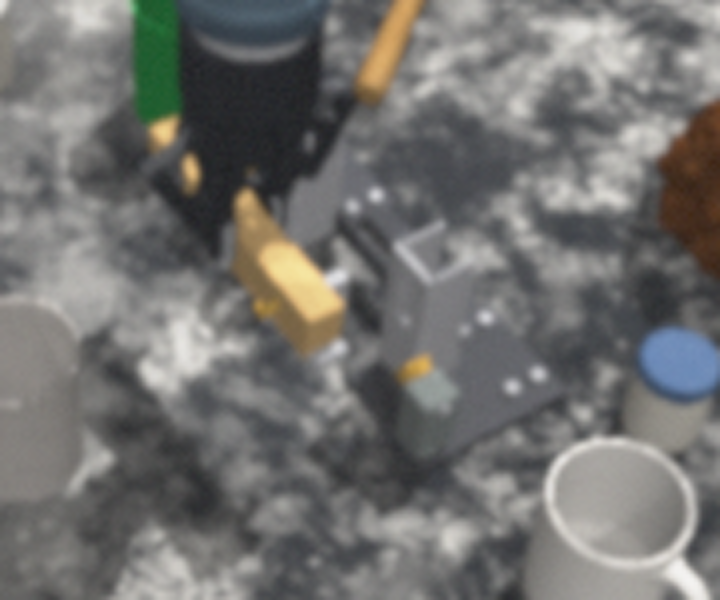

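```bash
python3 - <<'E'
from look import *
import pickle
p,s=pickle.load(open("W16.pkl","rb"))
f=p["frame"]
cv2.imwrite("pics/w16a.png",cv2.resize(f[10:160,310:480],None,fx=4.5,fy=4.5,interpolation=cv2.INTER_CUBIC)[:600])
cv2.imwrite("pics/w16b.png",cv2.resize(f[50:155,195:325],None,fx=5.5,fy=5.5,interpolation=cv2.INTER_CUBIC))
E
```

```text
(no output)
```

View pics/w16a.png

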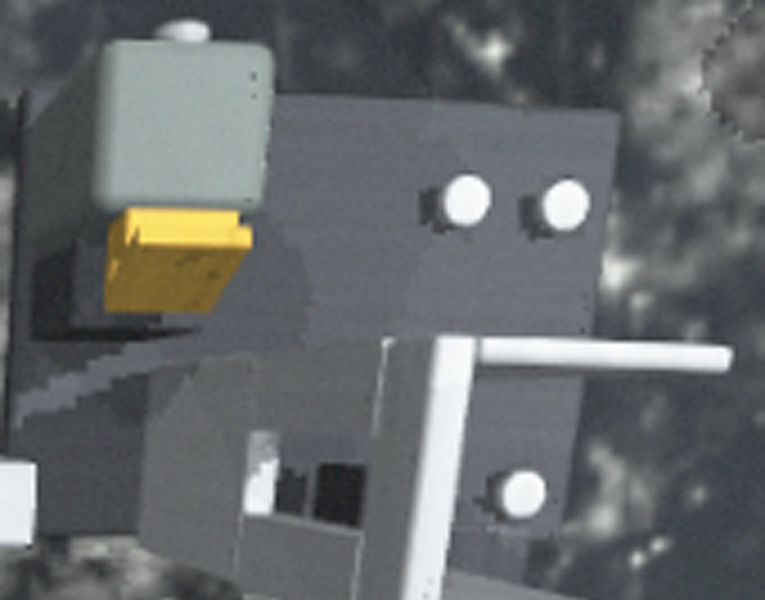

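View pics/w16b.png

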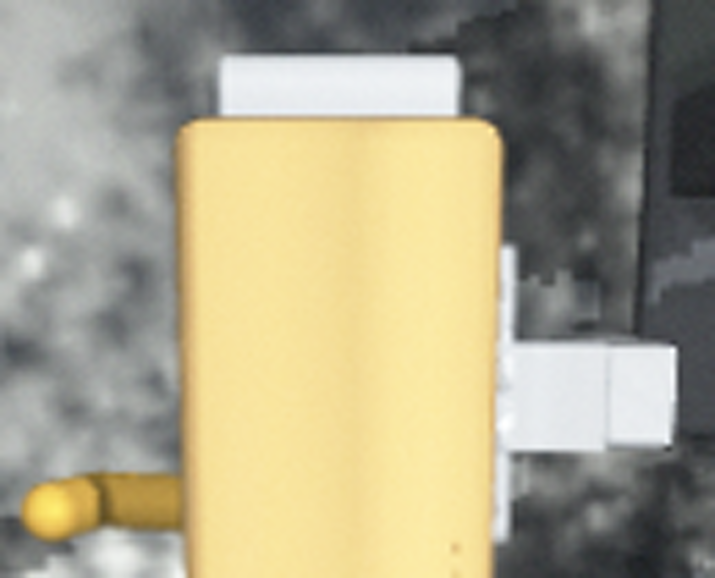

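```bash
cat > m16.py <<'E'
from fitw import *
p,s=pickle.load(open("W16.pkl","rb"))
Bb=lambda u,v:(195+u/5.5-.4,50+v/5.5-.4)
Aa=lambda u,v:(310+u/4.5-.4,10+v/4.5-.4)
ra=[((-12,85,36),Bb(179,119)),((12,85,36),Bb(503,119)),((26,69,33),Bb(677,346)),((26,61,33),Bb(672,444)),((20,69,33),Bb(607,342)),((20,61,33),Bb(604,449)),((-11,93,6),Bb(219,57)),((11,93,6),Bb(461,57))]
st=[((0,82,112),Aa(437,338)),((5,82,112),Aa(475,338)),((35,82,112),Aa(733,347)),((0,48,112),(398.3,150.3)),
((-25,125,58),Aa(100,42)),((1,125,58),Aa(273,44)),((1,101,58),Aa(265,209)),((-25,101,58),Aa(96,208)),
((0,59,61),Aa(243,515)),((0,59,100),Aa(361,534)),((0,71,61),Aa(250,432))]
yaw=np.arctan2(Rs(s)[1,0],Rs(s)[0,0]); print("tool",s["tool_pos"].round(1),"yaw",yaw.round(4))
print("rail");a=fitw(ra,p,s,[545,-59,yaw,100]);
print("stand");b=fitw(st,p,s,[616,-70,-.178]);b4=fitw(st,p,s,[616,-70,-.178,0])
def rel(a,b):
    c,sn=np.cos(b[2]),np.sin(b[2]); d=a[:2]-b[:2]; return [c*d[0]+sn*d[1],-sn*d[0]+c*d[1],a[2]-b[2],a[3]-(b[3] if len(b)>3 else 0)]
print("rail in stand",np.round(rel(a,b),3),np.round(rel(a,b4),3))
ar=np.r_[s["tool_pos"][:2],yaw,s["tool_pos"][2]]; print("TCP in stand",np.round(rel(ar,b),3),np.round(rel(ar,[616.2,-70.2,-.178]),3))
print("rail-TCP",np.round(a-ar,2))
E
python3 m16.py
```

```text
tool [545.4 -59.3  75. ] yaw -0.1786
rail
[ 5.46064e+02 -5.86030e+01 -1.74000e-01  9.67450e+01] rms 0.54 [[-0.4, -0.0], [0.9, -0.2], [0.5, -0.7], [0.4, 0.5], [-0.9, 0.0], [-1.1, -0.4], [-0.0, 0.5], [0.4, 0.4]]
stand
[ 6.17347e+02 -7.12620e+01 -1.71000e-01] rms 1.26 [[-0.3, -0.6], [1.1, -0.4], [1.1, -0.6], [-0.6, 3.3], [-0.6, -1.7], [1.6, -1.2], [0.3, 2.2], [-1.6, 1.8], [-0.2, -0.2], [-0.2, 1.4], [-0.1, -0.0]]
[ 6.1908e+02 -7.1386e+01 -1.6700e-01 -3.0110e+00] rms 1.04 [[-0.7, -0.6], [0.6, -0.4], [-0.5, -1.0], [-0.5, 2.0], [0.1, -0.4], [1.6, -0.1], [0.5, 2.6], [-0.8, 2.4], [0.3, -0.8], [0.0, 0.5], [0.3, -0.3]]
rail in stand [-7.2397e+01  3.3500e-01 -3.0000e-03  9.6745e+01] [-7.4125e+01  4.7300e-01 -7.0000e-03  9.9756e+01]
TCP in stand [-7.2918e+01 -4.6600e-01 -8.0000e-03  7.4964e+01] [-7.1596e+01 -1.8090e+00 -1.0000e-03  7.4964e+01]
rail-TCP [ 0.65  0.7   0.   21.78]
```

Rail relative to the stand: x −72, y about 0 (±1), yaw within 0.01, underside at about 98 mm. Now lower it to about 64 mm and advance to just in front of the plates.

Emit:
jog_arm(series=[[0,0,1,0,0,0,0.95],[0,0,2.2,0,0,0,0.95],[0,0,3.1,0,0,0,0.95],[0.5,0,3.45,0,0,0,0.95],[1.8,0,3.45,0,0,0,0.95],[3,0,3.45,0,0,0,0.95],[3.8,0,3.45,0,0,0,0.95],[4.0,0,3.45,0,0,0,0.95]])

```text
time_s: 24.35
tool_pos: [586.6, -66.5, 40.2]
tcp_rot: [0.0, 0.996, -0.089, 0.001]
force: [0.8, 0.1, -0.9]
width: 22.9
```

Emit:
jog_arm(series=[[0,0,0,0,0,0,0.95],[0,0,0,0,0,0,0.95],[0,0,0,0,0,0,0.95],[0,0,0,0,0,0,0.95],[0,0,0,0,0,0,0.95],[0,0,0,0,0,0,0.95],[0,0,0,0,0,0,0.95],[0,0,0,0,0,0,0.95]])

```text
time_s: 25.02
tool_pos: [584.8, -66.0, 40.4]
tcp_rot: [0.0, 0.996, -0.089, 0.0]
force: [0.1, -0.2, -2.7]
width: 22.8
```

```bash
python3 - <<'E'
from look import *
import pickle
s=state(); p=imaging.get_image("wrist"); pickle.dump((p,s),open("W17.pkl","wb"))
print(s["tool_pos"],s["force"])
cv2.imwrite("pics/w17.png",cv2.resize(p["frame"][0:170,200:460],None,fx=3,fy=3,interpolation=cv2.INTER_CUBIC))
q=imaging.get_image("scene"); pickle.dump(q,open("S17.pkl","wb"))
f=q["frame"]; cv2.imwrite("pics/s17.png",cv2.resize(f[165:275,270:370],None,fx=5.4,fy=5.4,interpolation=cv2.INTER_CUBIC))
E
```

```text
[584.78259706 -65.96331447  40.38861603] [ 0.07049466 -0.18077686 -2.67976793]
```

View pics/w17.png

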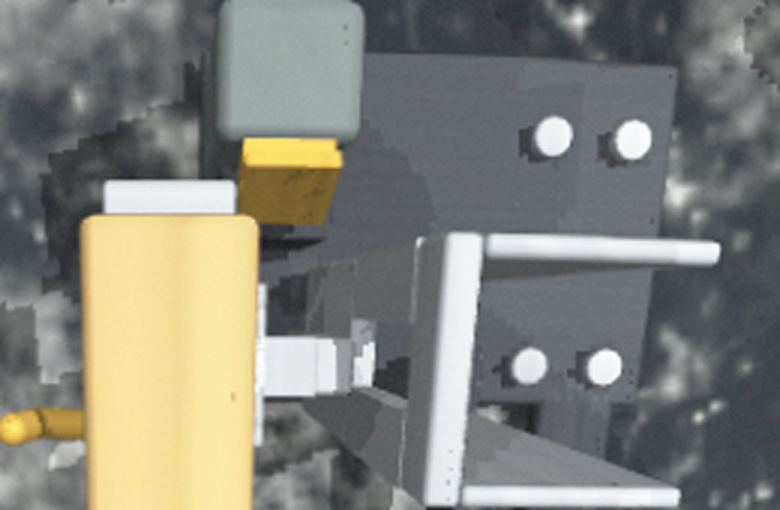

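View pics/s17.png

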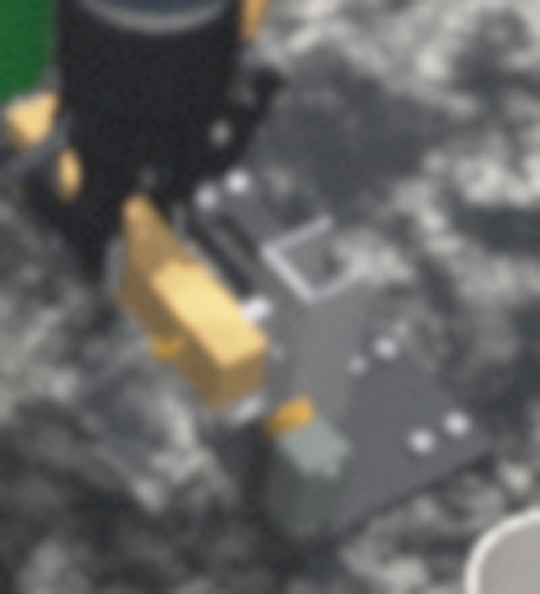

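```bash
cat > m17.py <<'E'
from fitw import *
from m16 import rel
print("=====17")
p,s=pickle.load(open("W17.pkl","rb"))
C=lambda u,v:(200+u/3-.33,v/3-.33)
ra=[((-12,85,36),C(80,214)),((12,85,36),C(260,214)),((20,69,33),C(317,337)),((20,61,33),C(317,396)),((-11,93,6),C(103,181)),((11,93,6),C(236,181))]
st=[((0,82,112),C(446,235)),((5,82,112),C(483,235)),((35,82,112),C(720,241)),((0,48,112),C(423,504)),((35,48,112),C(680,504)),((1,101,58),C(361,141)),((-25,101,58),C(218,138)),((1,125,58),C(364,1))]
yaw=np.arctan2(Rs(s)[1,0],Rs(s)[0,0])
a=fitw(ra,p,s,[585,-66,yaw,65]); b=fitw(st,p,s,[616,-70,-.178]);b4=fitw(st,p,s,[616,-70,-.178,0])
print("rail in stand",np.round(rel(a,b),3),np.round(rel(a,b4),3))
# where slot edges / tab edges project in crop px
for x,n in((b,"stand"),(b4,"stand4")):
  for L in [(0,71,61),(0,59,61),(0,71,100),(0,59,100),(0,82,32),(0,48,32)]: print(n,L,(proj(p,place(L,x),s)[0]-[200,0])*3)
E
python3 m17.py | sed -n '/=====17/,$p'
```

```text
=====17
[ 5.86051e+02 -6.55550e+01 -1.65000e-01  6.45150e+01] rms 0.48 [[-0.3, 0.4], [1.1, -0.4], [-0.1, 0.0], [-0.8, -0.2], [-0.2, 0.4], [0.6, -0.1]]
[ 6.16839e+02 -7.09730e+01 -1.77000e-01] rms 1.39 [[-0.9, -1.1], [0.5, -0.8], [1.6, -0.5], [-0.8, 2.1], [0.4, 2.4], [-0.3, 0.9], [-2.0, 1.5], [1.0, -2.4]]
[ 6.18273e+02 -7.11730e+01 -1.71000e-01 -2.69800e+00] rms 0.95 [[-0.5, -0.6], [0.6, -0.4], [-0.3, -0.6], [0.2, 0.4], [-0.5, 0.2], [0.3, 1.8], [-0.6, 2.6], [1.3, -0.7]]
rail in stand [-3.1261e+01 -7.6000e-02  1.2000e-02  6.4515e+01] [-3.2708e+01  4.6000e-02  6.0000e-03  6.7212e+01]
stand (0, 71, 61) [348.32913373 318.50658255]
stand (0, 59, 61) [344.68925368 385.71025464]
stand (0, 71, 100) [407.87304768 323.51957967]
stand (0, 59, 100) [401.4249587  412.20657408]
stand (0, 82, 32) [322.55632183 262.41462589]
stand (0, 48, 32) [315.23035979 423.69344766]
stand4 (0, 71, 61) [351.05873929 317.99859039]
stand4 (0, 59, 61) [347.7719727  384.09092403]
stand4 (0, 71, 100) [410.13673225 322.74270021]
stand4 (0, 59, 100) [404.22814194 409.50261749]
stand4 (0, 82, 32) [325.00316267 262.79259991]
stand4 (0, 48, 32) [318.48405443 421.80838509]
```

```bash
python3 - <<'E'
from look import *
import pickle
p,s=pickle.load(open("W17.pkl","rb"))
cv2.imwrite("pics/w17z.png",cv2.resize(p["frame"][90:150,270:350],None,fx=9,fy=9,interpolation=cv2.INTER_CUBIC))
E
```

```text
(no output)
```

View pics/w17z.png

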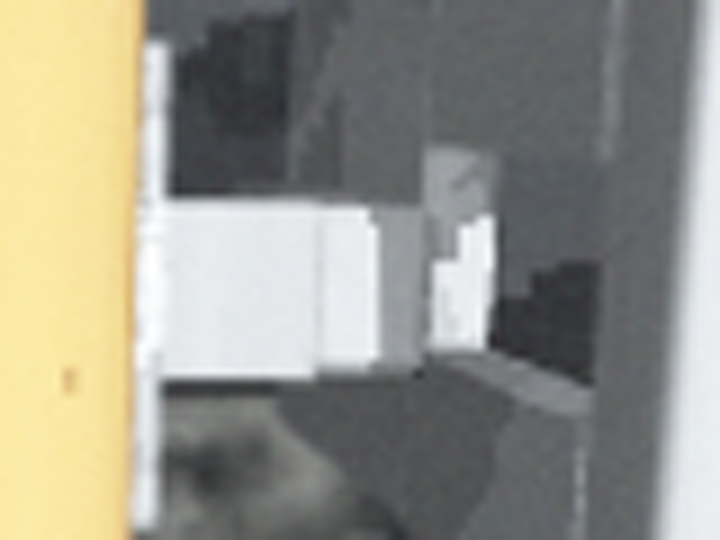

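The tab is centred on the slot (tab rows 205–380, slot about 158–422 at that height). I'll lower it 2 mm and advance 19 mm gently.

Emit:
jog_arm(series=[[0,0,0.2,0,0,0,0.95],[0.3,0,0.2,0,0,0,0.95],[0.6,0,0.2,0,0,0,0.95],[0.9,0,0.2,0,0,0,0.95],[1.2,0,0.2,0,0,0,0.95],[1.5,0,0.2,0,0,0,0.95],[1.7,0,0.2,0,0,0,0.95],[1.8,0,0.2,0,0,0,0.95]])

```text
time_s: 25.78
tool_pos: [603.0, -69.3, 38.3]
tcp_rot: [0.0, 0.996, -0.089, 0.0]
force: [-0.1, 0.6, -2.0]
width: 23.3
```

```bash
python3 - <<'E'
from look import *
import pickle
s=state(); p=imaging.get_image("wrist"); pickle.dump((p,s),open("W18.pkl","wb"))
print(s["tool_pos"],s["force"],s["moment"])
cv2.imwrite("pics/w18.png",cv2.resize(p["frame"][0:170,200:460],None,fx=3,fy=3,interpolation=cv2.INTER_CUBIC))
q=imaging.get_image("scene")
f=q["frame"]; cv2.imwrite("pics/s18.png",cv2.resize(f[165:275,270:370],None,fx=5.4,fy=5.4,interpolation=cv2.INTER_CUBIC))
E
```

```text
[603.0222485  -69.27230407  38.30283808] [-0.07777722  0.64598122 -2.00494439] [-0.0281502   0.00776508 -0.00047851]
```

View pics/w18.png

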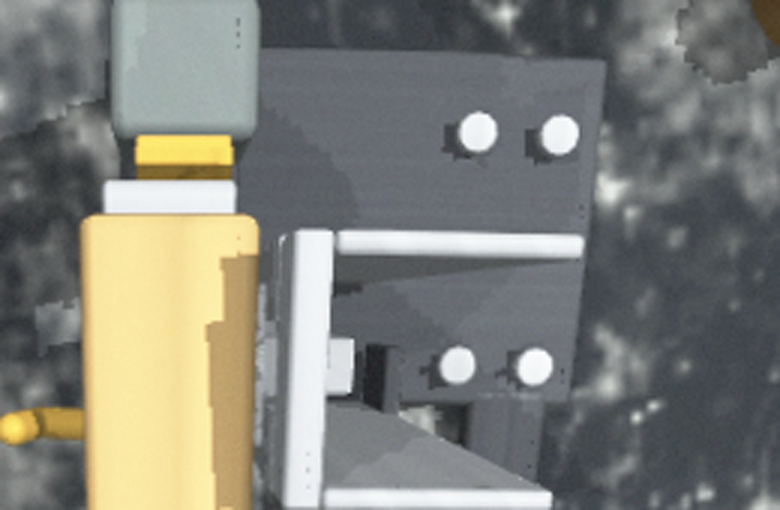

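View pics/s18.png

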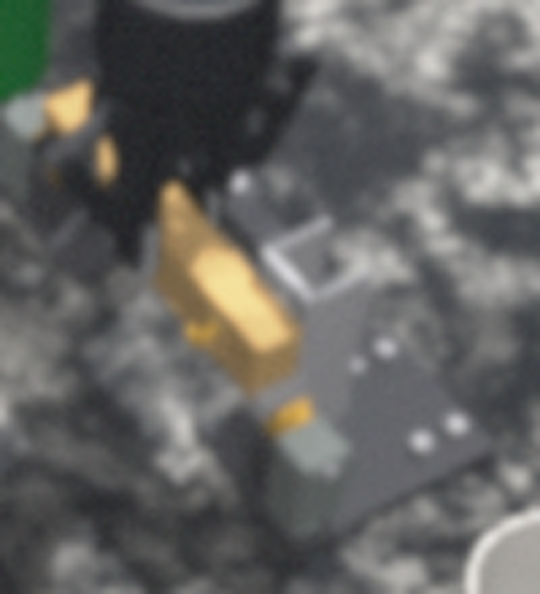

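The +y tab is visible behind the plate at (340,365), and no force shows that the other is blocked. Ease back the last bit.

Emit:
jog_arm(series=[[0.03,0,0,0,0,0,0.95],[0.06,0,0,0,0,0,0.95],[0.1,0,0,0,0,0,0.95],[0.13,0,0,0,0,0,0.95],[0.13,0,0,0,0,0,0.95],[0.13,0,0,0,0,0,0.95],[0.13,0,0,0,0,0,0.95],[0.13,0,0,0,0,0,0.95]])

```text
time_s: 26.55
tool_pos: [603.8, -69.4, 38.3]
tcp_rot: [-0.0, 0.996, -0.089, -0.0]
force: [0.8, 0.7, -1.8]
width: 23.0
```

Emit:
jog_arm(series=[[0,0,0.15,0,0,0,0.95],[0,0,0.3,0,0,0,0.95],[0,0,0.45,0,0,0,0.95],[0,0,0.6,0,0,0,0.95],[0,0,0.7,0,0,0,0.95],[0,0,0.8,0,0,0,0.95],[0,0,0.8,0,0,0,0.95],[0,0,0.8,0,0,0,0.95]])

```text
time_s: 27.22
tool_pos: [604.7, -69.6, 31.6]
tcp_rot: [0.0, 0.996, -0.089, 0.001]
force: [-2.2, 0.8, 6.1]
width: 23.2
```

Emit:
jog_arm(series=[[0,0,0.15,0,0,0,0.95],[0,0,0.3,0,0,0,0.95],[0,0,0.45,0,0,0,0.95],[0,0,0.6,0,0,0,0.95],[0,0,0.7,0,0,0,0.95],[0,0,0.8,0,0,0,0.95],[0,0,0.8,0,0,0,0.95],[0,0,0.8,0,0,0,0.95]])

```text
time_s: 27.88
tool_pos: [605.0, -69.8, 24.8]
tcp_rot: [0.0, 0.996, -0.089, 0.002]
force: [-2.9, 0.6, 13.0]
width: 23.3
```

```bash
python3 - <<'E'
from look import *
s=state(); p=imaging.get_image("wrist")
print(s["tool_pos"],s["force"],s["moment"],s["width"])
cv2.imwrite("pics/w19.png",cv2.resize(p["frame"][0:170,200:460],None,fx=3,fy=3,interpolation=cv2.INTER_CUBIC))
E
```

```text
[605.04368576 -69.79324095  24.84666149] [-2.93973503  0.59519407 13.01318078] [ 0.03036667  0.62376109 -0.24045317] 23.30536931761474
```

View pics/w19.png

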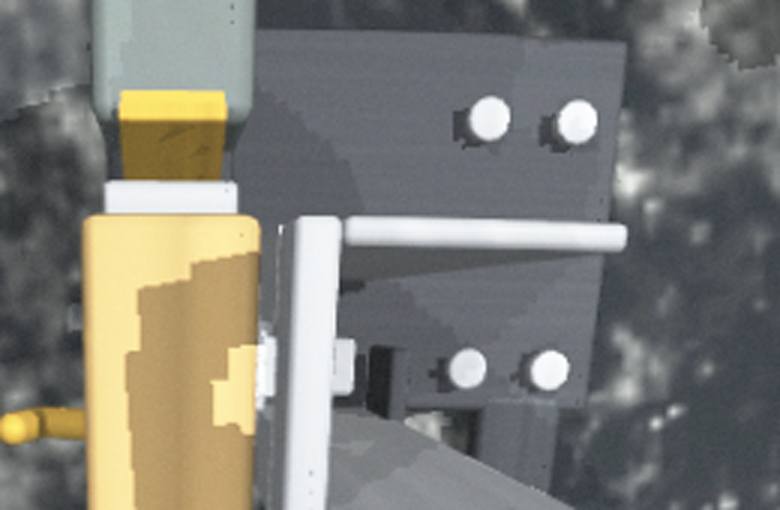

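The ears are pushing the bolts back and the force is 13 N, as expected. Continue down.

Emit:
jog_arm(series=[[0,0,0.1,0,0,0,0.95],[0,0,0.2,0,0,0,0.95],[0,0,0.3,0,0,0,0.95],[0,0,0.4,0,0,0,0.95],[0,0,0.5,0,0,0,0.95],[0,0,0.55,0,0,0,0.95],[0,0,0.6,0,0,0,0.95],[0,0,0.6,0,0,0,0.95]])

```text
time_s: 28.6
tool_pos: [603.2, -69.2, 16.1]
tcp_rot: [-0.0, 0.996, -0.089, -0.001]
force: [-2.0, 0.3, 2.2]
width: 22.8
```

Emit:
jog_arm(series=[[0,0,0.05,0,0,0,0.95],[0,0,0.1,0,0,0,0.95],[0,0,0.15,0,0,0,0.95],[0,0,0.2,0,0,0,0.95],[0,0,0.25,0,0,0,0.95],[0,0,0.3,0,0,0,0.95],[0,0,0.3,0,0,0,0.95],[0,0,0.3,0,0,0,0.95]])

```text
time_s: 29.27
tool_pos: [603.2, -69.3, 15.9]
tcp_rot: [0.0, 0.996, -0.089, -0.0]
force: [-8.3, 0.9, 21.6]
width: 22.8
```

```bash
python3 - <<'E'
from look import *
s=state(); p=imaging.get_image("wrist")
print(s["tool_pos"],s["force"],s["moment"],s["width"])
cv2.imwrite("pics/w20.png",cv2.resize(p["frame"][0:170,200:460],None,fx=3,fy=3,interpolation=cv2.INTER_CUBIC))
q=imaging.get_image("scene")
f=q["frame"]; cv2.imwrite("pics/s20.png",cv2.resize(f[165:275,270:370],None,fx=5.4,fy=5.4,interpolation=cv2.INTER_CUBIC))
E
```

```text
[603.23887305 -69.25491839  15.94914948] [-8.34478962  0.91956233 21.63599585] [ 0.30506917  1.63885334 -0.053267  ] 22.798797330557264
```

View pics/w20.png

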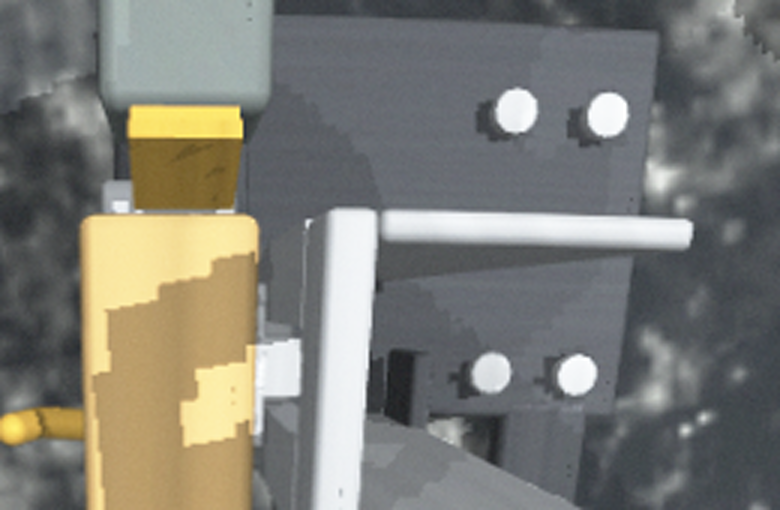

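View pics/s20.png

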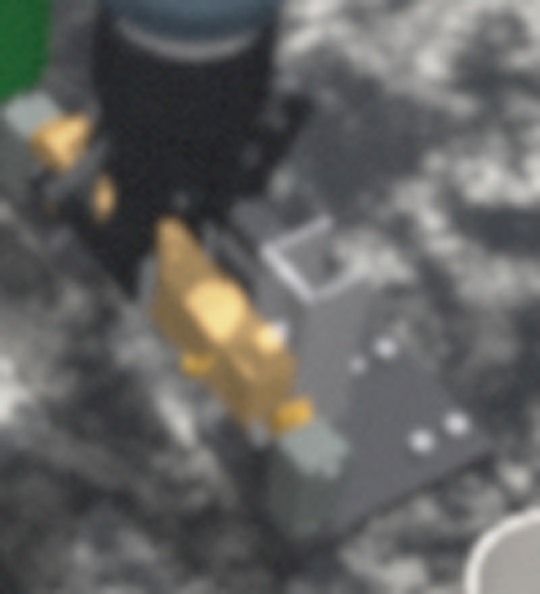

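TCP stopped at 16 mm under 21.6 N. With the 25 mm offset that puts the underside at 41 mm, i.e. home, and the +y bolt nose is out over the ear. Unload, open, and retreat upward.

Emit:
jog_arm(series=[[0,0,-0.25,0,0,0,0.95],[0,0,-0.25,0,0,0,0.95],[0,0,-0.25,0,0,0,0.8],[0,0,-0.25,0,0,0,0.65],[0,0,-0.25,0,0,0,0.5],[0,0,-0.25,0,0,0,0.45],[0,0,-0.25,0,0,0,0.45],[0,0,-0.25,0,0,0,0.45]])

```text
time_s: 30.03
tool_pos: [603.7, -69.4, 15.4]
tcp_rot: [-0.0, 0.996, -0.089, -0.0]
force: [-0.0, 0.2, -0.0]
width: 46.9
```

```bash
python3 - <<'E'
from look import *
s=state(); p=imaging.get_image("wrist")
print(s["tool_pos"],s["force"],s["moment"],s["width"])
cv2.imwrite("pics/w21.png",cv2.resize(p["frame"],None,fx=1.5,fy=1.5))
E
```

```text
[603.72880102 -69.36564904  15.42864533] [-0.03865018  0.16729223 -0.01139354] [ 0.01794714  0.03222644 -0.05975847] 46.91575431193338
```

View pics/w21.png

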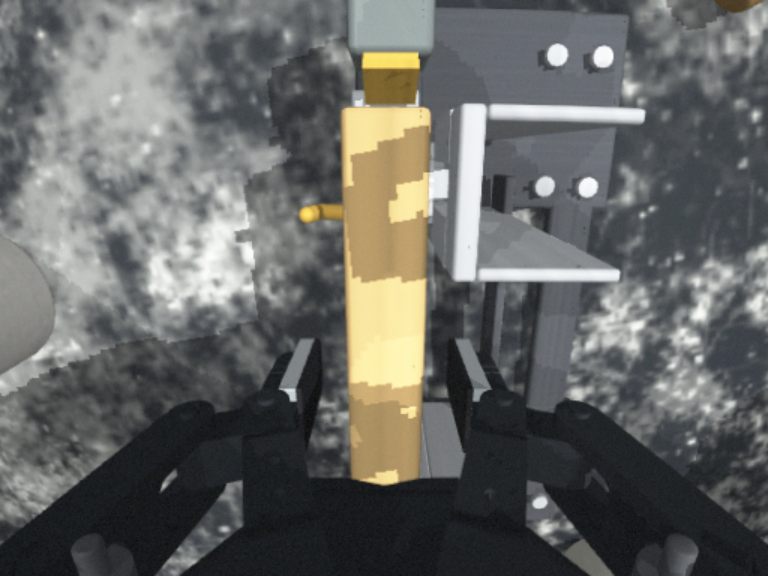

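Emit:
jog_arm(series=[[0,0,-0.5,0,0,0,0.45],[0,0,-2,0,0,0,0.45],[0,0,-4.5,0,0,0,0.45],[0,0,-7.5,0,0,0,0.45],[0,0,-10.5,0,0,0,0.45],[0,0,-13.5,0,0,0,0.45],[0,0,-16,0,0,0,0.45],[0,0,-17,0,0,0,0.45]])

```text
time_s: 30.75
tool_pos: [605.8, -69.9, 190.7]
tcp_rot: [0.001, 0.996, -0.089, 0.004]
force: [-0.0, -0.6, 0.5]
width: 47.0
```

Emit:
jog_arm(series=[[-2,-2,0,0,0,0,0.45],[-5,-4,0,0,0,0,0.45],[-8,-6,0,0,0,0,0.45],[-11,-8,0,0,0,0,0.45],[-13,-10,0,0,0,0,0.45],[-14,-11,0,0,0,0,0.45],[-14,-11,0,0,0,0,0.45],[-14,-11,0,0,0,0,0.45]])

```text
time_s: 31.42
tool_pos: [485.8, 63.8, 185.8]
tcp_rot: [0.0, 0.996, -0.088, 0.0]
force: [0.4, -0.6, 0.1]
width: 46.6
```

```bash
python3 - <<'E'
from look import *
import pickle
s=state(); p=imaging.get_image("wrist"); pickle.dump((p,s),open("W22.pkl","wb"))
print(s["tool_pos"],s["force"])
cv2.imwrite("pics/w22.png",cv2.resize(p["frame"],None,fx=1.5,fy=1.5))
for n,b in(("scene",(165,275,230,370)),("top",(140,260,230,350))):
    q=imaging.get_image(n); f=q["frame"]; cv2.imwrite(f"pics/{n}22.png",cv2.resize(f[b[0]:b[1],b[2]:b[3]],None,fx=5,fy=5,interpolation=cv2.INTER_CUBIC))
E
```

```text
[485.76392368  63.76139212 185.78320503] [ 0.37434451 -0.61502339  0.07686791]
```

View pics/w22.png

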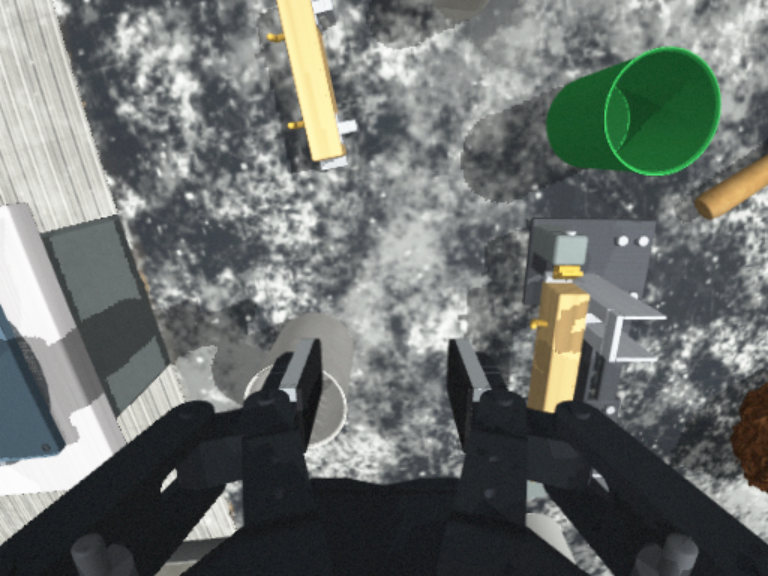

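View pics/scene22.png

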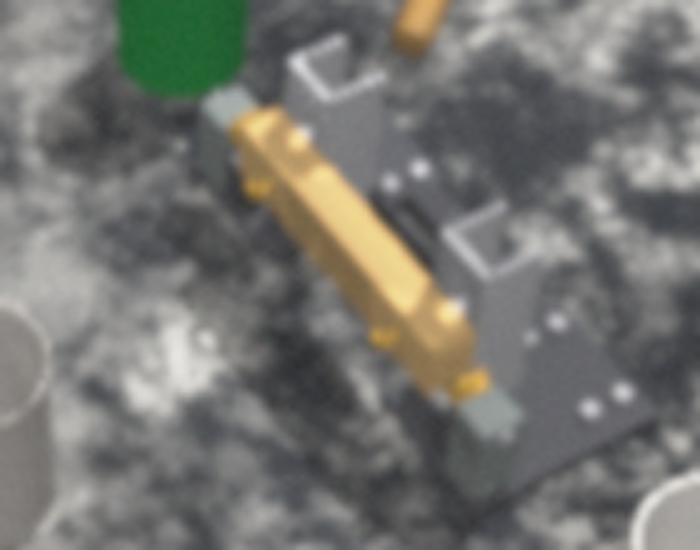

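View pics/top22.png

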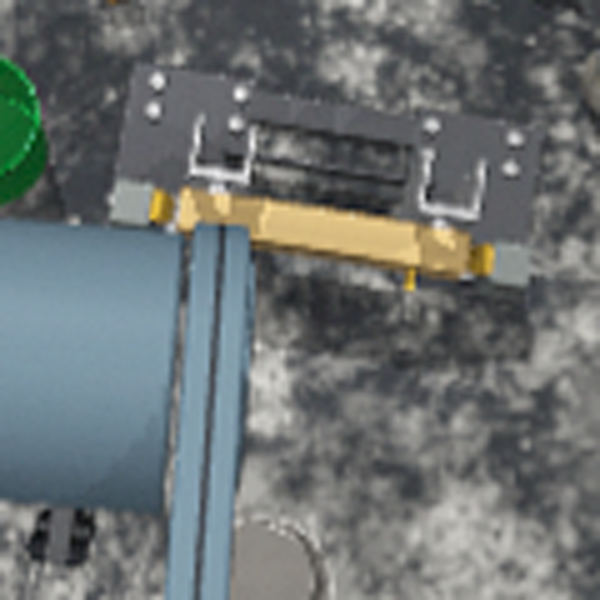

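Both bolt noses look out at the rail ends. Next, a numeric check of the seat height at each end and of the right-hand bolt.

```bash
python3 - <<'E'
from fitw import *
st=[616.6,-70.8,-.174]
q=P["scene"]; t=P["top"]
for z in (41,48):
  for L in [(-24,-85,36),(-24,85,36),(0,85,36),(0,-85,36),(-24,-85,2)]:
    X=place((L[0],L[1],L[2]+z),st); print(z,L,"scene",((proj(q,X)[0]-[230,165])*5).round(),"top",((proj(t,X)[0]-[230,140])*5).round())
for y in(88,93,-88,-93): print("nose",y,"top",((proj(t,place((-12,y,52),st))[0]-[230,140])*5).round())
q=imaging.get_image("scene"); f=q["frame"]; cv2.imwrite("pics/s23.png",cv2.resize(f[225:260,305:345],None,fx=16,fy=16,interpolation=cv2.INTER_CUBIC))
E
```

```text
41 (-24, -85, 36) scene [438. 353.] top [467. 271.]
41 (-24, 85, 36) scene [239. 122.] top [175. 226.]
41 (0, 85, 36) scene [279. 104.] top [181. 186.]
41 (0, -85, 36) scene [480. 331.] top [472. 230.]
41 (-24, -85, 2) scene [431. 397.] top [457. 279.]
48 (-24, -85, 36) scene [439. 343.] top [469. 269.]
48 (-24, 85, 36) scene [239. 112.] top [175. 224.]
48 (0, 85, 36) scene [279.  94.] top [181. 184.]
48 (0, -85, 36) scene [482. 322.] top [474. 228.]
48 (-24, -85, 2) scene [432. 388.] top [459. 277.]
nose 88 top [173. 212.]
nose 93 top [164. 211.]
nose -88 top [468. 258.]
nose -93 top [476. 259.]
```

View pics/s23.png

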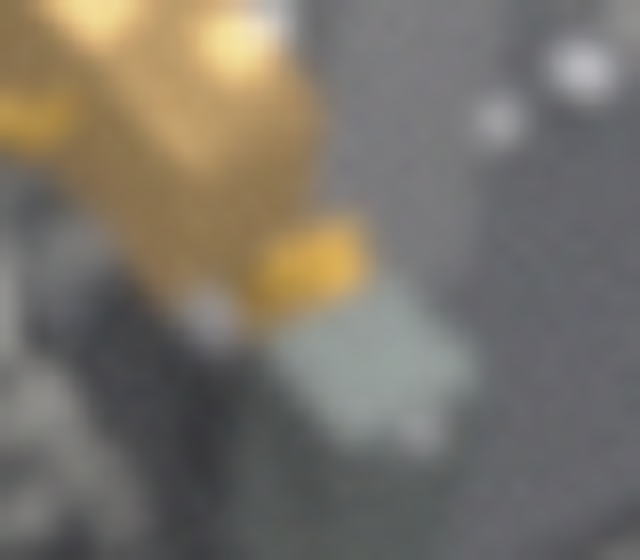

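The scene corners match z = 41 at both ends: left (240,125) against a predicted (239,122), and right bottom about (430,393) against (431,397). Both noses reach the rail ends. The tin is upright and the arm is clear, so I'm handing it in.

```bash
python3 -c "
from look import *
s=state(); print(s['time_s'],np.round(s['force'],1),np.abs(s['qvel']).max()); print(sign_off())"
```

```text
31.6167 [-0.5  0.1  0.1] 0.004756036811300088
the job is handed in; nothing more can be done
None
```

The long rail is in the stand, fully down, with both spring bolts out over its ends. I handed the job in at 31.6 s; no verdict is reported.

**What I did:** I gripped the tin and set it upright about 130 mm from where it started, towards the robot. I then hooked the rail's tabs through the slots and pressed it down. The force rose to 13 N on the bolts and dropped when they snapped out. The rail then stopped on its seats under about 22 N. I opened the gripper, lifted clear and looked again.

**Last checks:**
- **Rail height:** the camera pictures match an underside at about 41 mm at both ends. This was judged by eye against predicted positions, since I did not refit the pose.
- **Bolts:** both noses show over the rail's ends. Their travel was judged from the pictures, not measured.
- **Tabs:** I saw the left tab behind its plate. I inferred the right one from the lack of any force and from the rail seating level.
- **Tin and robot:** the tin stands upright. The arm was still and clear, with wrist force under 1 N.
- **Other things:** I did not remeasure the shorter rail, jars, mug and clay at the end. I saw no contact with them.

**What disagreed:**
- **Finger position:** the real fingertips sit about 35 mm above the stated TCP. My first attempts on the rail closed in the air above it, and for a while I wrongly took that as the fingers passing through it. The pictures showed the offset, and I gripped with the TCP at −25 mm.
- **Camera heights:** single-view fits put the rail and tin about 5 mm low, and the stand up to 3 mm low.
- **Stand angle:** the views differed by about 0.01 rad.

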